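Pack the paint pots into the case

ROBOT

A 6-joint arm with a two-finger parallel gripper is mounted at the origin on the work surface. World frame = base frame: x ahead of the robot, y to its left, z up, the work surface at z = 0. Lengths are in m, angles in rad, forces in N, time in s.
With the tool pointing down it reaches from about 0.25 to 0.725 m from the base axis. Payload 4 kg.
Tool frame: the origin (TCP) lies where the fingers leave the gripper's body, on its centre line; the fingertips stand 73 mm ahead of it and the grasp point (between the pads) lies 54 mm ahead of it (bot.tip_reach is the z of the fingertips in the tool frame, in m); z points along the fingers, x is the direction in which the jaws open and shut, and the axes are right-handed (so a half turn about z gives the same grasp; the last joint's range is limited). The gripper opens to 85 mm and grips with 20 to 120 N. Pads are 22 mm wide; open, the fingers measure 114 mm over their backs; the gripper's body (76 mm by 85 mm) begins 54 mm behind the grasp point. The pads swing forward as they close: fully open they stand 13 mm farther back than shut.
Start: joints at [1.237, 0.241, 0.005, 1.335, 0, 1.571], TCP at [0.164, 0.472, 0.304] pointing down, gripper open.
Joint ranges: [-2.72, 2.72], [-1.05, 1.87], [-1.09, 1.28], [-1.99, 2.15], [-1.42, 1.44], [-3.14, 3.14]. Speed limits (rad/s): [2.79, 2.79, 3.14, 3.14, 3.14, 3.14].

INTERFACE

Orientations are given as a unit quaternion [x, y, z, w].
In Python, from workcell import bot, vision, job_done gives the robot as it stands.
- The arm moves only by the tool drive_tool, never from a script. Its argument "steps" is one flat list of numbers, 7 for each row, row after row: the shift along the tool's x, y, z in m, then the turn, a rotation vector about the tool's x, y, z in degrees, then the closure, from -1 (fully open) to 1 (shut). A call has 1 to 8 rows; each row shifts and turns the commanded pose from where the row before left it, along the tool's axes as they then stand; what a row does not reach is not made up. A row lasts 1/12 s, in which the tool goes at most 41.7 mm and 7.16 degrees, less where a joint would pass 70% of its speed; a pose out of reach is approached as far as the arm can. A call is refused whole if a number of a shift passes 0.0417 or a number of a turn 7.16, either way. A call with a gripper value outside its range is refused whole. The fingers move at their own pace and stop on an object; the grip force is fixed at half the most. Time passes only in rows, so rows that do not move let the fingers close. It gives the time, the measured TCP pose, the force and the opening at its end, in the units of the state.
- bot.get_obs(): the state, without advancing time (a new reading comes with each control period).
- vision.camera(name): name is "side" or "top"; returns (picture, depth): 420x560x3 uint8, red, green, blue; 420x560 float32, m along the optical axis (not along the pixel's ray), 0 where there is no reading.
- vision.camera_model(name): a dict with "mtx" (3x3 intrinsics, pixels), "rvec" (rotation vector, rad) and "tvec" (3), from world to camera coordinates, as OpenCV has them. Camera axes: x right, y down, z forward; pixel columns grow to the right and rows downward; lengths in m; the calibration is good to about 2 mm. A picture is of the moment at which its call begins. camera_model takes no time and is no camera call.
- job_done(): hands the job in, once; it reports no verdict.
The state is a dict: "clock": time; "joint_pos": joint angles; "joint_vel": joint speeds; "tau": joint torques, N m; "eef_pos": TCP position; "tool_rot": TCP orientation; "ft_force": force on the tool from outside, world axes, zero at the start; "ft_torque": the same for the moment, N m; "grip_width": finger opening in m.
Only numpy, scipy, OpenCV 4.12 (cv2) and the standard library are available. Lean on these libraries where they do the work, as an engineer would, in place of code of your own. Each camera call takes 0.05 s, during which the arm holds its last target.

TASK

Pack up the paints: pry the closed lid of the wooden paint case up with the blade of the palette knife, not with your fingers, and swing it wide open. Stand every loose paint pot upright in an empty pocket of the case, one to a pocket and fully down, leaving the pot that is already in the case where it is. Then shut the lid fully and leave the palette knife lying on the cork mat, without knocking over or pushing away the white bottle and clear tub beyond.

Things in the scene. Friction and masses are not known exactly. Their poses are not given: they have to be found in the camera images.
- case: Fixed wooden paint case: block 190 (x) by 130 (y) by 40 mm high, opening side to its +y, lid hinged along the back top edge (y -65, z 40 mm). Six square pockets, 42 mm wide, 30 deep; packed pots stand 26 mm out of its top. A ledge on the front face, 120 mm wide, sticks out to y 81 mm, its top at z 32: an 8 mm slot, open in front, is left below the lid's lip. Origin: centre of underside.
- pocket0 (a point): Centre of the floor of case pocket 0 (back row, case x = -56 mm), where a seated pot's origin stands.
- pocket1 (a point): Centre of the floor of case pocket 1 (back row, case x = 0 mm), where a seated pot's origin stands.
- pocket2 (a point): Centre of the floor of case pocket 2 (back row, case x = 56 mm), where a seated pot's origin stands.
- pocket3 (a point): Centre of the floor of case pocket 3 (front row, case x = -56 mm), where a seated pot's origin stands.
- pocket4 (a point): Centre of the floor of case pocket 4 (front row, case x = 0 mm), where a seated pot's origin stands.
- pocket5 (a point): Centre of the floor of case pocket 5 (front row, case x = 56 mm), where a seated pot's origin stands.
- lid (a joint): Lid angle, rad: 0 shut, grows as the front rises, stop at 1.75. Wooden shell 190 by 130 mm, 39 high outside, 34 deep inside, walls 5, open below, 150 g; stiff hinge (0.14 N m friction) holds it where left. Shut, its rim is 40 and its top 79 mm above the case's underside. Front lip, 120 mm wide, 6 thick, in the rim's plane, reaches from 130 to 144 mm from the hinge line.
- knife: Palette knife, 80 g: dark wooden handle 110 by 18 by 18 mm, steel blade 75 mm long, 24 mm wide, 2 mm thick, in line with the handle at its mid-height (9 mm above the underside). Origin at the centre of the handle's underside; +x runs to the blade, z up when lying flat.
- knife_tip (a point): Middle of the blade's end, 130 mm from the knife's origin along its x, 9 mm up.
- mat: Cork mat, fixed, 150 (x) by 250 (y) by 4 mm, where the knife lies; origin at the centre of its underside.
- pot1: Squat white plastic paint pot, 60 g: body 36 mm diameter and 38 mm high, above it a grey cap 26 mm diameter and 18 mm high (56 mm in all). Origin at the centre of its underside, z up. One of the loose pots to pack; None if absent.
- pot2: Squat white plastic paint pot, 60 g: body 36 mm diameter and 38 mm high, above it a grey cap 26 mm diameter and 18 mm high (56 mm in all). Origin at the centre of its underside, z up. One of the loose pots to pack; None if absent.
- pot3: Squat white plastic paint pot, 60 g: body 36 mm diameter and 38 mm high, above it a grey cap 26 mm diameter and 18 mm high (56 mm in all). Origin at the centre of its underside, z up. One of the loose pots to pack; None if absent.
- pot4: Squat white plastic paint pot, 60 g: body 36 mm diameter and 38 mm high, above it a grey cap 26 mm diameter and 18 mm high (56 mm in all). Origin at the centre of its underside, z up. One of the loose pots to pack; None if absent.
- pot5: Squat white plastic paint pot, 60 g: body 36 mm diameter and 38 mm high, above it a grey cap 26 mm diameter and 18 mm high (56 mm in all). Origin at the centre of its underside, z up. One of the loose pots to pack; None if absent.
- kept0: Squat white plastic paint pot, 60 g: body 36 mm diameter and 38 mm high, above it a grey cap 26 mm diameter and 18 mm high (56 mm in all). Origin at the centre of its underside, z up. Stands in pocket 0 from the start and stays there; None if absent.
- kept1: Squat white plastic paint pot, 60 g: body 36 mm diameter and 38 mm high, above it a grey cap 26 mm diameter and 18 mm high (56 mm in all). Origin at the centre of its underside, z up. Stands in pocket 1 from the start and stays there; None if absent.
- kept2: Squat white plastic paint pot, 60 g: body 36 mm diameter and 38 mm high, above it a grey cap 26 mm diameter and 18 mm high (56 mm in all). Origin at the centre of its underside, z up. Stands in pocket 2 from the start and stays there; None if absent.
- kept3: Squat white plastic paint pot, 60 g: body 36 mm diameter and 38 mm high, above it a grey cap 26 mm diameter and 18 mm high (56 mm in all). Origin at the centre of its underside, z up. Stands in pocket 3 from the start and stays there; None if absent.
- kept4: Squat white plastic paint pot, 60 g: body 36 mm diameter and 38 mm high, above it a grey cap 26 mm diameter and 18 mm high (56 mm in all). Origin at the centre of its underside, z up. Stands in pocket 4 from the start and stays there; None if absent.
- kept5: Squat white plastic paint pot, 60 g: body 36 mm diameter and 38 mm high, above it a grey cap 26 mm diameter and 18 mm high (56 mm in all). Origin at the centre of its underside, z up. Stands in pocket 5 from the start and stays there; None if absent.
- thinner: Bystander: white bottle 56 mm diameter, 90 mm high. Origin at the centre of its underside, z up.
- tub: Bystander: clear open tub 84 mm diameter, 60 mm high. Origin at the centre of its underside, z up.

How it is judged:
By the outcome, as a careful person would: the job done as asked, in the order asked, and still so for the second after the job is handed in, with the robot touching nothing.
Of pot1, pot2, pot3, pot4, pot5 only 3 to 5 are there at a start; the rules pass over those that are not, and their reading is None.
Of kept0, kept1, kept2, kept3, kept4, kept5 only 1 to 1 are there at a start; the rules pass over those that are not, and their reading is None.
At some moment in a run one of pot1, pot2, pot3, pot4, pot5, knife may be knocked a few centimetres aside while the robot is not near it.
It also fails if it takes over 210 s, if anything falls off the work surface, if the arm or the gripper's body presses on something with over 40 N, if the wrist force passes 120 N, or if a joint passes its speed limit or range.

## Working session

There is one attempt and no reset: what is moved stays moved. The work goes in short steps, Python scripts to look and compute and a tool call to move; the robot and the scene stay as the last step left them, time stands still between calls to the robot, and variables do not carry over. Pictures are saved under pics/ and viewed, and the job is handed in when it is done.

Besides the shell and the picture viewer there is one more tool, called by a JSON object that holds its "name" and its "arguments", one argument or row to a line. drive_tool: Moves the arm, as the interface text tells. Its arguments: {"type":"object","properties":{"steps":{"type":"array"}},"required":["steps"]}

```bash
ls; mkdir -p pics; python3 - <<'E'
from workcell import bot, vision
import cv2,numpy as np
o=bot.get_obs(); print({k:np.round(v,3) for k,v in o.items()}, bot.tip_reach)
for n in("side","top"):
    p,d=vision.camera(n); cv2.imwrite(f"pics/{n}0.png",p[:,:,::-1]); np.save(f"{n}_d.npy",d)
    m=vision.camera_model(n); R=cv2.Rodrigues(np.array(m["rvec"]))[0]; print(n,m["mtx"], -R.T@np.array(m["tvec"]).ravel(), R)
E
```

```text
pics
{'clock': np.float64(0.0), 'joint_pos': array([ 1.237,  0.241,  0.004,  1.335, -0.   ,  1.571]), 'joint_vel': array([-0.002, -0.001,  0.   , -0.001, -0.001, -0.   ]), 'tau': array([-2.0000e-03, -3.7231e+01,  2.5241e+01,  1.7000e-02, -0.0000e+00,
       -0.0000e+00]), 'eef_pos': array([0.164, 0.472, 0.303]), 'tool_rot': array([ 0.815,  0.58 , -0.001,  0.001]), 'ft_force': array([-0.773,  0.535, -0.141]), 'ft_torque': array([ 0.025, -0.003, -0.016]), 'grip_width': np.float64(0.085)} 0.0726
side [[489.37593064   0.         286.70234787]
 [  0.         489.37593064 217.10579814]
 [  0.           0.           1.        ]] [0.28120253 0.75322437 0.833386  ] [[-0.90479163 -0.42542865  0.01904146]
 [-0.30968347  0.62661843 -0.71515417]
 [ 0.29231535 -0.65296233 -0.69870733]]
top [[492.20820422   0.         271.6857486 ]
 [  0.         492.20820422 218.33566361]
 [  0.           0.           1.        ]] [0.50760115 0.06542994 0.97308125] [[ 0.0244903  -0.99914462  0.03332059]
 [-0.99430822 -0.02780173 -0.10285048]
 [ 0.10368887 -0.03061209 -0.99413858]]
```

View pics/side0.png

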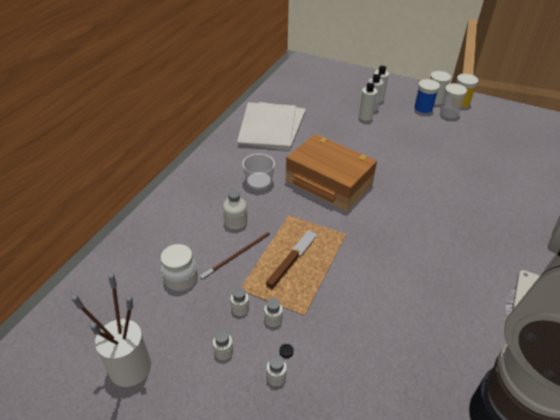

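View pics/top0.png

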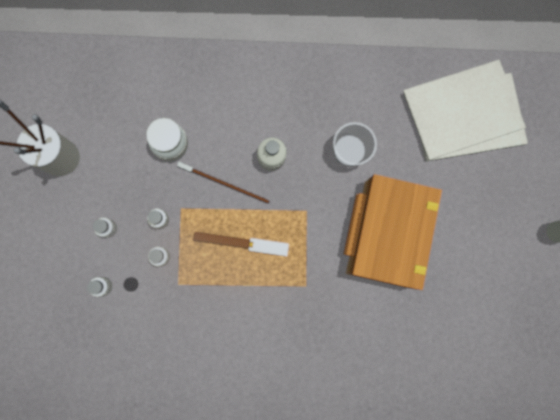

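```bash
cat > h.py <<'E'
import cv2,numpy as np
from workcell import vision
from scipy.spatial.transform import Rotation as Ro
def cam(n):
    m=vision.camera_model(n); R=cv2.Rodrigues(np.array(m["rvec"]))[0]; t=np.array(m["tvec"]).ravel(); return np.array(m["mtx"]),R,t
def cloud(n,d):
    K,R,t=cam(n); v,u=np.mgrid[:420,:560]; X=np.stack([(u-K[0,2])/K[0,0]*d,(v-K[1,2])/K[1,1]*d,d],-1)
    return (X-t)@R
def plane(n,u,v,z):
    K,R,t=cam(n); r=np.array([(u-K[0,2])/K[0,0],(v-K[1,2])/K[1,1],1])@R; c=-t@R; return c+r*(z-c[2])/r[2]
def proj(n,p):
    K,R,t=cam(n); x=K@(R@np.asarray(p,float)+t); return x[:2]/x[2]
def snap(tag):
    out={}
    for n in("side","top"):
        p,d=vision.camera(n); cv2.imwrite(f"pics/{n}{tag}.png",p[:,:,::-1]); np.save(f"{n}{tag}_d.npy",d); out[n]=(p,d,cloud(n,d))
    return out
E
cat > m0.py <<'E'
from h import *
import sys
tag=sys.argv[1] if len(sys.argv)>1 else "0"
for n in("side","top"):
    p=cv2.imread(f"pics/{n}{tag}.png"); d=np.load(f"{n}{tag}_d.npy" if tag!="0" else f"{n}_d.npy"); W=cloud(n,d); hsv=cv2.cvtColor(p,cv2.COLOR_BGR2HSV)
    ok=d>0
    print(n,"table z",np.median(W[300:400,200:260,2]))
    # pots etc.: low-saturation things above the table
    m=((W[...,2]>.030)&(W[...,2]<.11)&ok).astype(np.uint8)
    k,l,s,c=cv2.connectedComponentsWithStats(m)
    for i in range(1,k):
        if s[i,4]>60:
            q=W[l==i]; top=np.percentile(q[:,2],97); a=q[q[:,2]>top-.006]
            print(n,"px",c[i].round(),"area",s[i,4],"top",top.round(4),"ctr",((np.percentile(a,2,0)+np.percentile(a,98,0))/2).round(4),"med",np.median(a,0).round(4),"hue",np.median(hsv[l==i],0))
    # knife: dark wood, blade
    mat=(W[...,2]>.001)&(W[...,2]<.03)&ok
    wood=mat&(hsv[...,2]<110)&(hsv[...,1]>100)
    k,l,s,c=cv2.connectedComponentsWithStats(wood.astype(np.uint8))
    for i in range(1,k):
        if s[i,4]>100:
            q=W[l==i]; r=cv2.minAreaRect((q[:,:2]*1000).astype(np.float32)); print(n,"wood",c[i].round(),s[i,4],r,np.percentile(q[:,2],[5,50,95]).round(4))
    bl=mat&(hsv[...,1]<60)&(hsv[...,2]>120)
    k,l,s,c=cv2.connectedComponentsWithStats(bl.astype(np.uint8))
    for i in range(1,k):
        if s[i,4]>60:
            q=W[l==i]; r=cv2.minAreaRect((q[:,:2]*1000).astype(np.float32)); print(n,"light",c[i].round(),s[i,4],r,np.percentile(q[:,2],[5,50,95]).round(4))
    # cork
    ck=(hsv[...,0]>8)&(hsv[...,0]<20)&(hsv[...,1]>110)&(W[...,2]<.02)&ok
    k,l,s,c=cv2.connectedComponentsWithStats(ck.astype(np.uint8))
    for i in range(1,k):
        if s[i,4]>1500:
            q=W[l==i]; r=cv2.minAreaRect((q[:,:2]*1000).astype(np.float32)); print(n,"cork",c[i].round(),s[i,4],r,np.percentile(q[:,2],[5,50,95]).round(4))
    # lid top
    lt=(hsv[...,1]>110)&(W[...,2]>.072)&(W[...,2]<.086)&ok
    k,l,s,c=cv2.connectedComponentsWithStats(lt.astype(np.uint8))
    for i in range(1,k):
        if s[i,4]>1500:
            q=W[l==i]; r=cv2.minAreaRect((q[:,:2]*1000).astype(np.float32)); print(n,"lid",c[i].round(),s[i,4],r,np.percentile(q[:,2],[5,50,95]).round(4), (cv2.boxPoints(r)).round(1).tolist())
E
python3 m0.py
```

```text
side table z -0.0004395578062577099
side px [78. 49.] area 4272 top 0.1072 ctr [ 1.5824 -0.4197  0.1056] med [ 1.5822 -0.3598  0.1054] hue [ 13. 163.  93.]
side px [518.  42.] area 1905 top 0.108 ctr [ 0.2526 -1.2283  0.106 ] med [ 0.2386 -1.1318  0.1065] hue [ 15. 126.  92.]
side px [374.  90.] area 737 top 0.1087 ctr [ 0.6018 -0.5964  0.1065] med [ 0.6001 -0.5931  0.1072] hue [ 26.  16. 108.]
side px [446.  90.] area 1566 top 0.0859 ctr [ 0.4019 -0.7112  0.0834] med [ 0.4001 -0.703   0.0834] hue [ 30.  16. 114.]
side px [330. 168.] area 3878 top 0.081 ctr [ 0.5859 -0.1898  0.0785] med [ 0.582  -0.1865  0.0785] hue [ 14. 157. 155.]
side px [258. 167.] area 608 top 0.0611 ctr [ 0.7532 -0.1136  0.0587] med [ 0.7557 -0.1139  0.0586] hue [160.   6. 124.]
side px [234. 207.] area 555 top 0.0904 ctr [0.7338 0.0446 0.0885] med [0.7326 0.0449 0.0889] hue [ 27.  16. 121.]
side px [177. 264.] area 1101 top 0.0764 ctr [0.7532 0.2468 0.0741] med [0.753  0.2478 0.0744] hue [ 30.  13. 152.]
side px [239. 297.] area 277 top 0.0573 ctr [0.602  0.2589 0.0552] med [0.6017 0.2592 0.0551] hue [ 30.   8
[... 15061 characters left out ...]
295104980469), (37.05044937133789, 51.869815826416016), 0.15030816197395325) [0.0011 0.0019 0.0037]
top light [505. 413.] 112 ((242.3437042236328, -424.744873046875), (56.080291748046875, 23.95674705505371), 77.35971069335938) [0.0011 0.0018 0.0041]
top cork [256. 237.] 4905 ((551.497802734375, 90.39915466308594), (143.79229736328125, 243.9653778076172), 0.6863535642623901) [0.0012 0.004  0.0071]
top lid [397. 232.] 7209 ((583.410888671875, -193.5523223876953), (130.50936889648438, 189.63034057617188), 78.658203125) [0.0765 0.0792 0.0818] [[477.6000061035156, -238.89999389648438], [663.5, -276.20001220703125], [689.2000122070312, -148.1999969482422], [503.29998779296875, -110.9000015258789]]
```

```bash
python3 - <<'E'
from h import *
for n in("side","top"):
    p=cv2.imread(f"pics/{n}0.png"); d=np.load(f"{n}_d.npy"); W=cloud(n,d); hsv=cv2.cvtColor(p,cv2.COLOR_BGR2HSV)
    inm=(abs(W[...,0]-.56)<.06)&(abs(W[...,1]-.09)<.11)
    if n=="top": print(hsv[240,200:236:6].tolist())
    for nm,m in (("handle",inm&(W[...,2]>.017)&(W[...,2]<.03)),("blade",inm&(hsv[...,1]<70)&(W[...,2]>.008)&(W[...,2]<.017))):
        k,l,s,c=cv2.connectedComponentsWithStats(m.astype(np.uint8)); i=1+s[1:,4].argmax(); q=W[l==i]
        r=cv2.minAreaRect((q[:,:2]*1000).astype(np.float32)); mu=q.mean(0); w,v=np.linalg.eigh(np.cov((q-mu)[:,:2].T)); print(n,nm,c[i],s[i,4],r,"pca",mu,np.degrees(np.arctan2(*v[::-1,1])),np.percentile(q[:,2],[5,50,95]))
E
```

```text
side handle [281.86217009 267.54545455] 341 ((564.2582397460938, 133.122802734375), (117.6140365600586, 19.27988052368164), 83.53836822509766) pca [0.56441342 0.13823512 0.020826  ] 83.35712214557364 [0.01785487 0.0208857  0.02319309]
side blade [304.63900415 241.6846473 ] 241 ((554.0780639648438, 42.5214958190918), (77.75193786621094, 24.337427139282227), 83.06431579589844) pca [0.55334924 0.04122761 0.01342551] 84.62777655691312 [0.01090497 0.01342915 0.01584579]
[[13, 110, 123], [12, 116, 127], [12, 122, 127], [12, 128, 128], [12, 129, 128], [12, 131, 127]]
top handle [221.625      239.83022388] 536 ((562.4918823242188, 130.3756103515625), (116.13008117675781, 18.129966735839844), 83.13130950927734) pca [0.56246604 0.13168085 0.02155171] 83.05087104644845 [0.0184192  0.02161094 0.02445841]
top blade [268.60829493 246.9124424 ] 434 ((551.86669921875, 42.198150634765625), (76.04041290283203, 23.98698616027832), 82.91217803955078) pca [0.55152966 0.040509   0.01388442] 82.90756393172806 [0.01130677 0.01394893 0.01637442]
```

{"name": "drive_tool", "arguments": {
  "steps": [0,0,0,0,0,7.1,-1,0,0,0,0,0,7.1,-1,0,0,0,0,0,7.1,-1,0,0,0,0,0,7.1,-1,0,0,0,0,0,7.1,-1,0,0,0,0,0,7.1,-1,0,0,0,0,0,7.1,-1,0,0,0,0,0,7.1,-1]
}}

```text
clock: 0.77
eef_pos: [0.1637, 0.4721, 0.3033]
tool_rot: [0.993, 0.119, -0.0, 0.001]
ft_force: [-0.1, -0.8, 0.1]
grip_width: 0.0856
```

{"name": "drive_tool", "arguments": {
  "steps": [0,0,0,0,0,7.0,-1,0,0,0,0,0,7.0,-1,0,0,0,0,0,7.0,-1,0,0,0,0,0,0,-1]
}}

```text
clock: 1.1
eef_pos: [0.1637, 0.4721, 0.3034]
tool_rot: [0.998, -0.061, -0.0, 0.001]
ft_force: [-0.0, 0.5, -0.2]
grip_width: 0.0853
```

```bash
cat >> h.py <<'E'
def go(p=None,a=None,tilt=None):
    """report shift in tool axes (mm) to get TCP to p, and turn about tool z to get tool x at angle a (deg)"""
    from workcell import bot
    o=bot.get_obs(); R=Ro.from_quat(o["tool_rot"]); M=R.as_matrix()
    print("t",round(float(o["clock"]),2),"tcp",np.round(o["eef_pos"],4),"x-ang",np.degrees(np.arctan2(M[1,0],M[0,0])).round(2),"z",M[:,2].round(4),"F",np.round(o["ft_force"],2),"w",round(float(o["grip_width"]),4),"q",np.round(o["joint_pos"],2))
    if p is not None: print("shift mm",(M.T@(np.asarray(p)-o["eef_pos"])*1000).round(1))
    if a is not None:
        c,s=np.cos(np.radians(a)),np.sin(np.radians(a)); T=np.array([[c,s,0],[s,-c,0],[0,0,-1]]).T
        print("turn deg (tool)",np.degrees(Ro.from_matrix(M.T@T).as_rotvec()).round(2))
E
python3 -c "
from h import *
go([.5606,.113,.16],-6.9)"
```

```text
t 1.1 tcp [0.1637 0.4721 0.3034] x-ang -7.04 z [-4.0e-04 -1.1e-03 -1.0e+00] F [-0.02  0.52 -0.18] w 0.0853 q [ 1.24  0.24  0.    1.34 -0.    2.93]
shift mm [437.9 307.7 143.7]
turn deg (tool) [ 0.07  0.01 -0.14]
```

{"name": "drive_tool", "arguments": {
  "steps": [0.03,0.021,0.004,0,0,0,-1,0.03,0.021,0.004,0,0,0,-1,0.03,0.021,0.004,0,0,0,-1,0.03,0.021,0.004,0,0,0,-1,0.03,0.021,0.004,0,0,0,-1,0.03,0.021,0.004,0,0,0,-1,0.03,0.021,0.004,0,0,0,-1,0.03,0.021,0.004,0,0,0,-1]
}}

```text
clock: 1.77
eef_pos: [0.3827, 0.2752, 0.2716]
tool_rot: [0.998, -0.059, -0.0, 0.0]
ft_force: [-0.1, 0.4, -0.6]
grip_width: 0.0855
```

{"name": "drive_tool", "arguments": {
  "steps": [0.03,0.021,0.015,0,0,0,-1,0.03,0.021,0.015,0,0,0,-1,0.03,0.021,0.015,0,0,0,-1,0.03,0.021,0.015,0,0,0,-1,0.03,0.021,0.015,0,0,0,-1,0.03,0.021,0.015,0,0,0,-1,0.0179,0.0137,0.0217,0,0,0,-1,0,0,0,0,0,0,-1]
}}

```text
clock: 2.43
eef_pos: [0.5622, 0.1102, 0.1554]
tool_rot: [0.998, -0.062, -0.003, 0.001]
ft_force: [-0.7, -0.2, -0.7]
grip_width: 0.0852
```

```bash
python3 -c "
from h import *
go([.5606,.113,.081],-6.9)
snap('1')"
```

```text
t 2.43 tcp [0.5622 0.1102 0.1554] x-ang -7.05 z [-0.0053 -0.0025 -1.    ] F [-0.69 -0.22 -0.74] w 0.0852 q [ 0.19  0.49 -0.03  1.05 -0.    1.89]
shift mm [-1.5 -2.8 74.4]
turn deg (tool) [ 0.18  0.29 -0.15]
```

View pics/side1.png

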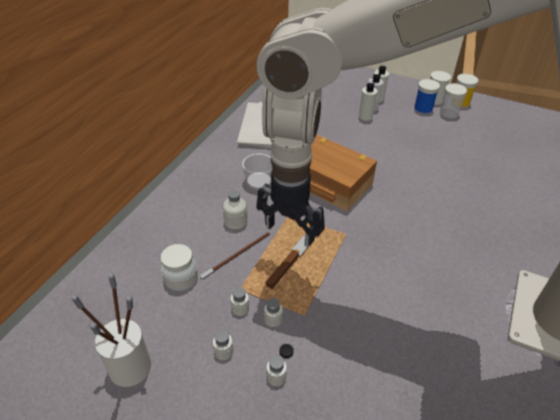

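{"name": "drive_tool", "arguments": {
  "steps": [0,0,0.02,0,0,0,-1,0,0,0.02,0,0,0,-1,0,0,0.015,0,0,0,-1,0,0,0.01,0,0,0,-1,0,0,0,0,0,0,-1,0,0,0,0,0,0,-1]
}}

```text
clock: 3.03
eef_pos: [0.5611, 0.115, 0.0958]
tool_rot: [0.998, -0.059, -0.0, -0.0]
ft_force: [-0.3, 0.5, 0.5]
grip_width: 0.085
```

```bash
python3 -c "
from h import *
go([.5606,.113,.081],-6.9)
snap('2')"
```

```text
t 3.03 tcp [0.5611 0.115  0.0958] x-ang -6.81 z [-0.e+00  1.e-04 -1.e+00] F [-0.34  0.53  0.54] w 0.085 q [ 0.2   0.55 -0.11  0.91  0.    1.89]
shift mm [-0.2  2.  14.8]
turn deg (tool) [-0.    0.    0.09]
```

View pics/side2.png

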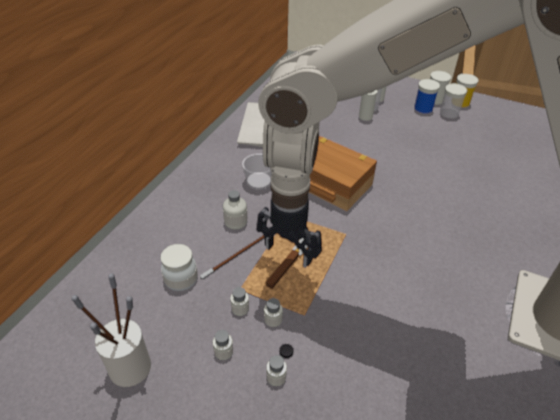

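{"name": "drive_tool", "arguments": {
  "steps": [0,0.002,0.008,0,0,0,-1,0,0,0.007,0,0,0,-1,0,0,0,0,0,0,-1,0,0,0,0,0,0,1,0,0,0,0,0,0,1,0,0,0,0,0,0,1,0,0,0,0,0,0,1,0,0,0,0,0,0,1]
}}

```text
clock: 3.8
eef_pos: [0.5613, 0.1122, 0.0804]
tool_rot: [0.998, -0.06, 0.0, -0.0]
ft_force: [0.6, 0.9, 0.1]
grip_width: 0.0255
```

{"name": "drive_tool", "arguments": {
  "steps": [0,0,0,0,0,0,1,0,0,0,0,0,0,1,0,0,0,0,0,0,1,0,0,0,0,0,0,1,0,0,0,0,0,0,1]
}}

```text
clock: 4.22
eef_pos: [0.5615, 0.1122, 0.0807]
tool_rot: [0.998, -0.06, 0.0, -0.0]
ft_force: [-0.8, -0.2, 3.4]
grip_width: 0.016
```

{"name": "drive_tool", "arguments": {
  "steps": [0,0,-0.01,0,0,0,1,0,0,-0.015,0,0,0,1,0,0,-0.025,0,0,0,1,0,0,-0.02,0,0,0,1,0,0,-0.01,0,0,0,1,0,0,0,0,0,0,1,0,0,0,0,0,0,1]
}}

```text
clock: 4.8
eef_pos: [0.5612, 0.1122, 0.1603]
tool_rot: [0.998, -0.06, 0.0, -0.0]
ft_force: [0.3, 0.1, -1.3]
grip_width: 0.0161
```

```bash
python3 -c "
from h import *
go()
snap('3')
a=cv2.imread('pics/side3.png')[150:320,180:400]; b=cv2.imread('pics/top3.png')[180:300,160:460]
cv2.imwrite('pics/c3.png',np.vstack([cv2.resize(a,(440,340)),cv2.copyMakeBorder(cv2.resize(b,(440,176)),0,0,0,0,0)]))"
```

```text
t 4.8 tcp [0.5612 0.1122 0.1603] x-ang -6.93 z [ 5.e-04  1.e-04 -1.e+00] F [ 0.3   0.1  -1.27] w 0.0161 q [ 0.2   0.48 -0.04  1.06 -0.    1.89]
```

View pics/c3.png

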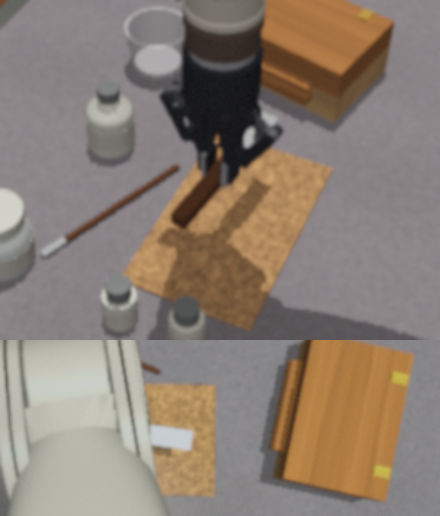

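```bash
cat > blade.py <<'E'
from h import *
import sys
tag=sys.argv[1]
from workcell import bot
tcp=bot.get_obs()["eef_pos"]
for n in("side","top"):
    p=cv2.imread(f"pics/{n}{tag}.png"); W=cloud(n,np.load(f"{n}{tag}_d.npy")); hsv=cv2.cvtColor(p,cv2.COLOR_BGR2HSV)
    zz=tcp[2]-.068
    m=(abs(W[...,0]-tcp[0])<.06)&(W[...,1]<tcp[1]-.02)&(W[...,1]>tcp[1]-.16)&(abs(W[...,2]-zz)<.012)&(hsv[...,1]<70)
    k,l,s,c=cv2.connectedComponentsWithStats(m.astype(np.uint8)); i=1+s[1:,4].argmax(); q=W[l==i]
    r=cv2.minAreaRect((q[:,:2]*1000).astype(np.float32)); A=np.c_[q[:,1]-q[:,1].min(),np.ones(len(q))]; f=np.linalg.lstsq(A,q[:,2],rcond=None)[0]
    print(n,c[i],s[i,4],r,cv2.boxPoints(r).round(1).tolist(),"z at tip",f[1],"slope deg",np.degrees(np.arctan(f[0])))
E
python3 blade.py 3
```

```text
side [303.89189189 218.75675676] 37 ((555.6021728515625, 48.585723876953125), (8.705312728881836, 29.300983428955078), 23.135486602783203) [[545.7999877929688, 60.29999923706055], [557.4000244140625, 33.400001525878906], [565.4000244140625, 36.79999923706055], [553.7999877929688, 63.79999923706055]] z at tip 0.09296630737674016 slope deg 0.35389267387414725
top [275.84334204 246.18276762] 383 ((549.6012573242188, 30.261953353881836), (52.223655700683594, 24.068952560424805), 82.70916748046875) [[534.4000244140625, 5.900000095367432], [558.2000122070312, 2.799999952316284], [564.9000244140625, 54.599998474121094], [541.0, 57.70000076293945]] z at tip 0.09295924988580147 slope deg -0.327022811059697
```

{"name": "drive_tool", "arguments": {
  "steps": [0,0,0,0,0,2.2,1,0,0,0,0,0,2.2,1,0,0,0,0,0,0,1,0,0,0,0,0,0,1]
}}

```text
clock: 5.23
eef_pos: [0.5604, 0.112, 0.1587]
tool_rot: [0.995, -0.098, -0.001, 0.0]
ft_force: [-0.4, -0.0, -1.1]
grip_width: 0.016
```

```bash
python3 -c "
from h import *
go([.606,.0153,.1033],-11.3)"
```

```text
t 5.23 tcp [0.5604 0.112  0.1587] x-ang -11.27 z [-2.8e-03 -6.0e-04 -1.0e+00] F [-0.42 -0.01 -1.09] w 0.016 q [ 0.2   0.48 -0.04  1.06 -0.    1.96]
shift mm [63.8 85.8 55.4]
turn deg (tool) [0.06 0.15 0.03]
```

{"name": "drive_tool", "arguments": {
  "steps": [0.016,0.0215,0,0,0,0,1,0.016,0.0215,0,0,0,0,1,0.016,0.0215,0,0,0,0,1,0.016,0.0215,0,0,0,0,1,0,0,0.02,0,0,0,1,0,0,0.02,0,0,0,1,0,0,0,0,0,0,1,0,0,0,0,0,0,1]
}}

```text
clock: 5.9
eef_pos: [0.6055, 0.0151, 0.1183]
tool_rot: [0.995, -0.099, -0.003, 0.0]
ft_force: [1.0, 0.2, -1.2]
grip_width: 0.0165
```

```bash
python3 -c "
from h import *
go([.606,.0153,.1033],-11.3)
snap('4')
go([.606,.0153,.1033],-11.3)
a=cv2.imread('pics/side4.png')[120:290,220:440]; b=cv2.imread('pics/top4.png')[180:300,240:460]
cv2.imwrite('pics/c4.png',np.vstack([cv2.resize(a,(440,340)),cv2.resize(b,(440,240))]))"; python3 blade.py 4
```

```text
t 5.9 tcp [0.6055 0.0151 0.1183] x-ang -11.31 z [-5.e-03 -1.e-04 -1.e+00] F [ 0.98  0.23 -1.23] w 0.0165 q [0.02 0.58 0.02 1.01 0.   1.79]
shift mm [ 0.6 -0.3 15. ]
turn deg (tool) [ 0.06  0.28 -0.01]
t 6.0 tcp [0.6073 0.0156 0.1207] x-ang -11.28 z [ 4.e-04 -0.e+00 -1.e+00] F [ 0.33 -0.4  -0.13] w 0.0165 q [ 0.03  0.58  0.02  1.01 -0.    1.79]
shift mm [-1.2  0.5 17.4]
turn deg (tool) [-0.   -0.02  0.02]
side [313.46153846 192.11538462] 26 ((586.7904052734375, -82.77896881103516), (13.802347183227539, 24.213031768798828), 85.38449096679688) [[574.2000122070312, -88.69999694824219], [598.2999877929688, -90.5999984741211], [599.4000244140625, -76.9000015258789], [575.2999877929688, -74.9000015258789]] z at tip 0.050014056026318095 slope deg 14.059651764885333
top [358.  210.5] 30 ((623.9900512695312, -127.53343963623047), (55.96076583862305, 1.1645894050598145), 0.28870895504951477) [[596.0, -127.0999984741211], [596.0, -128.3000030517578], [652.0, -128.0], [652.0, -126.80000305175781]] z at tip 0.04316994364614937 slope deg 76.9607104499285
```

View pics/c4.png

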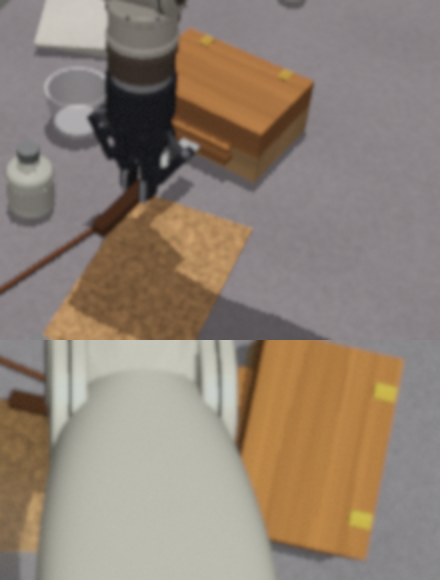

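{"name": "drive_tool", "arguments": {
  "steps": [0,0,0.009,0,0,0,1,0,0,0.008,0,0,0,1,0,0,0,0,0,0,1,0,0,0,0,0,0,1]
}}

```text
clock: 6.33
eef_pos: [0.6064, 0.0155, 0.1026]
tool_rot: [0.995, -0.098, -0.001, 0.0]
ft_force: [-0.6, 0.1, -0.8]
grip_width: 0.0163
```

```bash
python3 -c "
from h import *
go([.5999,-.0151,.1033],-11.3)
snap('5')
a=cv2.imread('pics/side5.png')[140:240,260:390]
cv2.imwrite('pics/c5.png',cv2.resize(a,(780,600),interpolation=cv2.INTER_CUBIC))"
```

```text
t 6.33 tcp [0.6064 0.0155 0.1026] x-ang -11.3 z [-1.6e-03 -1.0e-04 -1.0e+00] F [-0.6   0.08 -0.76] w 0.0163 q [ 0.03  0.6   0.    0.98 -0.    1.79]
shift mm [-0.4 31.3 -0.7]
turn deg (tool) [0.02 0.09 0.  ]
```

View pics/c5.png

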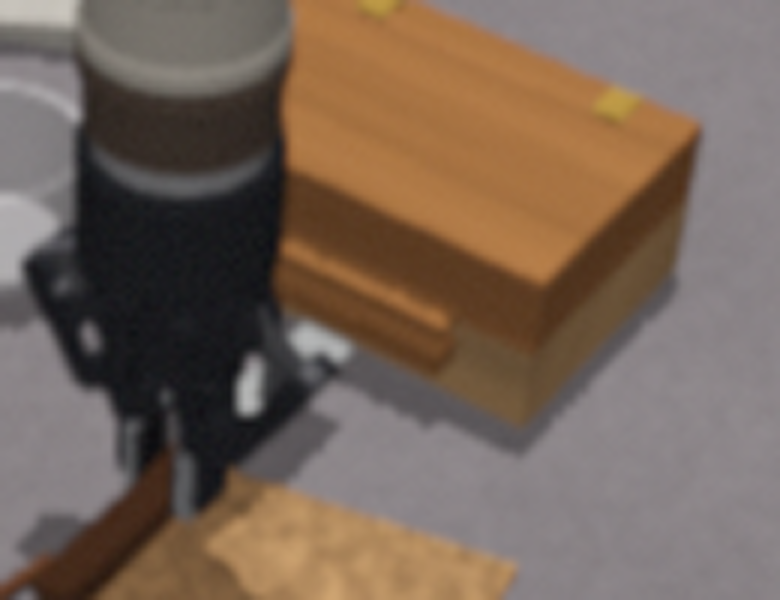

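{"name": "drive_tool", "arguments": {
  "steps": [0,0.01,0,0,0,0,1,0,0.006,0,0,0,0,1,0,0.004,0,0,0,0,1,0,0,0,0,0,0,1]
}}

```text
clock: 6.77
eef_pos: [0.6029, -0.0058, 0.1034]
tool_rot: [0.995, -0.1, 0.0, 0.0]
ft_force: [-0.2, 0.3, -1.1]
grip_width: 0.0162
```

{"name": "drive_tool", "arguments": {
  "steps": [0,0.004,0,0,0,0,1,0,0.003,0,0,0,0,1,0,0.003,0,0,0,0,1,0,0,0,0,0,0,1,0,0,0,0,0,0,1]
}}

```text
clock: 7.18
eef_pos: [0.6011, -0.0143, 0.1032]
tool_rot: [0.995, -0.099, 0.0, -0.0]
ft_force: [-0.3, 0.1, -0.9]
grip_width: 0.0167
```

```bash
python3 -c "
from h import *
go([.5999,-.0151,.1033],-11.3)
snap('6')
a=cv2.imread('pics/side6.png')[140:240,260:390]
cv2.imwrite('pics/c6.png',cv2.resize(a,(780,600),interpolation=cv2.INTER_CUBIC))"
```

```text
t 7.18 tcp [ 0.6011 -0.0143  0.1032] x-ang -11.34 z [ 0.e+00  1.e-04 -1.e+00] F [-0.25  0.14 -0.89] w 0.0167 q [-0.02  0.59 -0.01  0.97  0.    1.74]
shift mm [-1.1  1.  -0.1]
turn deg (tool) [-0.   -0.   -0.04]
```

View pics/c6.png

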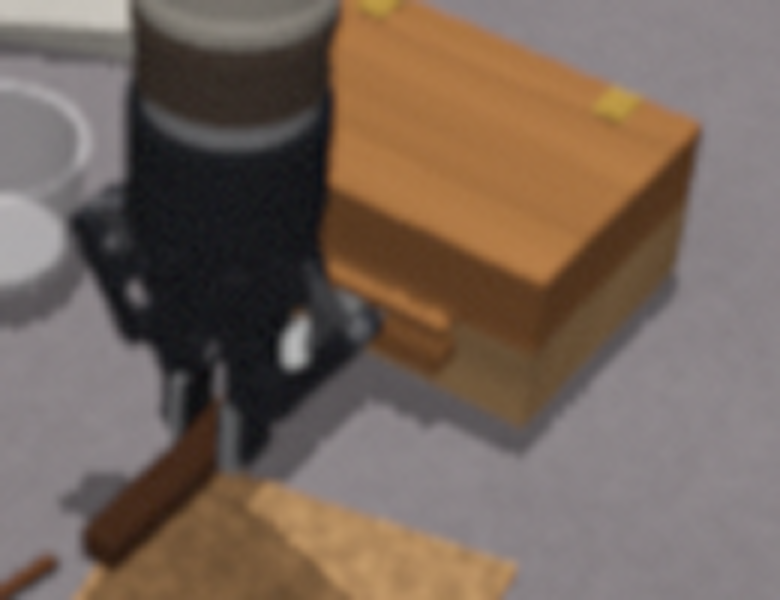

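{"name": "drive_tool", "arguments": {
  "steps": [0,0,-0.003,0,0,0,1,0,0,-0.003,0,0,0,1,0,0,-0.004,0,0,0,1,0,0.001,-0.004,0,0,0,1,0,0.001,-0.004,0,0,0,1,0,0,0,0,0,0,1,0,0,0,0,0,0,1]
}}

```text
clock: 7.87
eef_pos: [0.6011, -0.0162, 0.1218]
tool_rot: [0.995, -0.099, 0.001, 0.0]
ft_force: [-0.5, 1.2, -1.1]
grip_width: 0.0162
```

```bash
cat > crop.py <<'E'
from h import *
import sys
t=sys.argv[1]; 
go(); snap(t)
a=cv2.imread(f'pics/side{t}.png')[80:260,210:430]; b=cv2.imread(f'pics/top{t}.png')[140:320,230:450]
cv2.imwrite(f'pics/c{t}.png',np.hstack([cv2.resize(x,(400,327),interpolation=cv2.INTER_CUBIC) for x in (a,b)]))
E
python3 crop.py 7
```

```text
t 7.87 tcp [ 0.6011 -0.0162  0.1218] x-ang -11.32 z [ 1.1e-03 -2.0e-04 -1.0e+00] F [-0.47  1.23 -1.14] w 0.0162 q [-0.03  0.57  0.01  1.01 -0.    1.74]
```

View pics/c7.png

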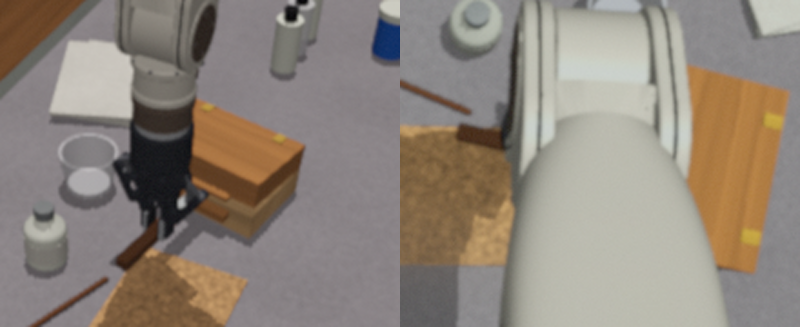

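{"name": "drive_tool", "arguments": {
  "steps": [0,0.002,-0.005,0,0,0,1,0,0.003,-0.005,0,0,0,1,0,0.004,-0.005,0,0,0,1,0,0.007,-0.004,0,0,0,1,0,0.008,-0.004,0,0,0,1,0,0,0,0,0,0,1,0,0,0,0,0,0,1]
}}

```text
clock: 8.55
eef_pos: [0.5961, -0.041, 0.1448]
tool_rot: [0.995, -0.1, 0.001, 0.001]
ft_force: [0.1, -0.2, -1.7]
grip_width: 0.0164
```

```bash
python3 crop.py 8
```

```text
t 8.55 tcp [ 0.5961 -0.041   0.1448] x-ang -11.42 z [ 9.0e-04 -1.1e-03 -1.0e+00] F [ 0.13 -0.24 -1.71] w 0.0164 q [-0.07  0.54  0.02  1.05 -0.    1.7 ]
```

View pics/c8.png

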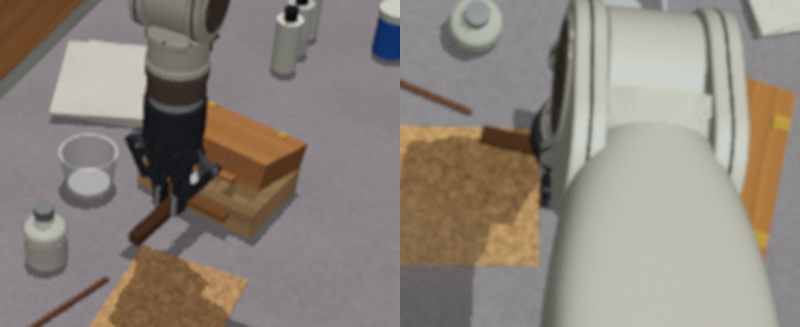

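{"name": "drive_tool", "arguments": {
  "steps": [0,0.004,-0.006,0,0,0,1,0,0.004,-0.006,0,0,0,1,0,0.004,-0.006,0,0,0,1,0,0.004,-0.006,0,0,0,1,0,0.005,-0.006,0,0,0,1,0,0.005,-0.006,0,0,0,1,0,0.005,-0.006,0,0,0,1,0,0.005,-0.007,0,0,0,1]
}}

```text
clock: 9.32
eef_pos: [0.5889, -0.0757, 0.1938]
tool_rot: [0.995, -0.099, 0.0, 0.0]
ft_force: [0.2, -1.7, -4.3]
grip_width: 0.0163
```

```bash
python3 crop.py 9
```

```text
t 9.32 tcp [ 0.5889 -0.0757  0.1938] x-ang -11.34 z [ 1.e-04 -6.e-04 -1.e+00] F [ 0.19 -1.74 -4.29] w 0.0163 q [-0.13  0.49  0.08  1.16 -0.    1.64]
```

View pics/c9.png

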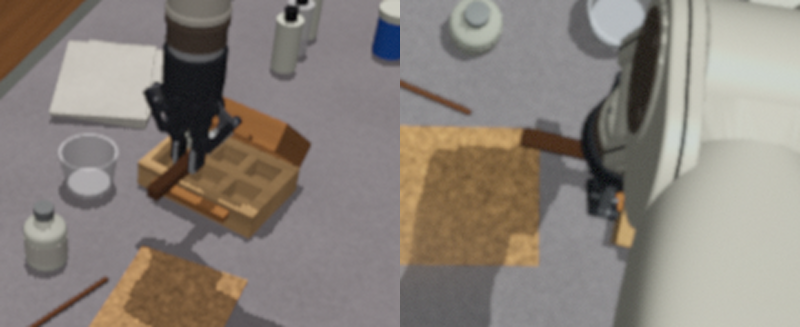

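{"name": "drive_tool", "arguments": {
  "steps": [0,0.007,-0.005,0,0,0,1,0,0.007,-0.005,0,0,0,1,0,0.007,-0.005,0,0,0,1,0,0.007,-0.004,0,0,0,1,0,0.008,0,0,0,0,1,0,0.008,0,0,0,0,1,0,0.008,0,0,0,0,1,0,0,0,0,0,0,1]
}}

```text
clock: 10.08
eef_pos: [0.5785, -0.1277, 0.2122]
tool_rot: [0.995, -0.1, 0.0, 0.0]
ft_force: [0.4, 0.1, -0.9]
grip_width: 0.0164
```

```bash
python3 crop.py 10
```

```text
t 10.08 tcp [ 0.5785 -0.1277  0.2122] x-ang -11.44 z [ 1.e-04 -8.e-04 -1.e+00] F [ 0.42  0.05 -0.86] w 0.0164 q [-0.22  0.47  0.1   1.2  -0.    1.55]
```

View pics/c10.png

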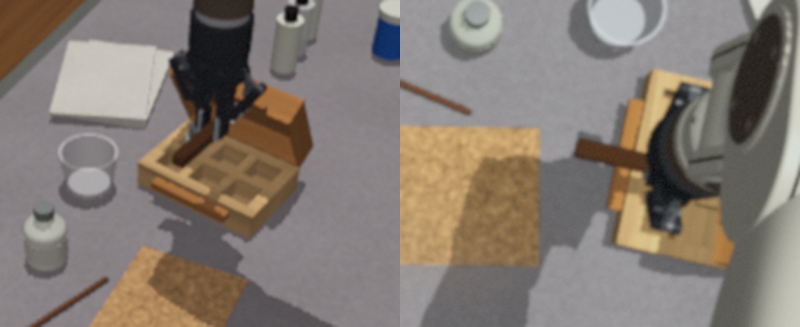

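{"name": "drive_tool", "arguments": {
  "steps": [0,0.009,0,0,0,0,1,0,0.009,0,0,0,0,1,0,0.009,0,0,0,0,1,0,0.009,0,0,0,0,1,0,0.008,0,0,0,0,1,0,0.008,0,0,0,0,1,0,0,0,0,0,0,1,0,0,0,0,0,0,1]
}}

```text
clock: 10.85
eef_pos: [0.5683, -0.178, 0.2122]
tool_rot: [0.995, -0.099, -0.0, 0.0]
ft_force: [-0.2, -0.2, -0.4]
grip_width: 0.0165
```

```bash
python3 crop.py 11
```

```text
t 10.85 tcp [ 0.5683 -0.178   0.2122] x-ang -11.41 z [-1.e-04 -8.e-04 -1.e+00] F [-0.19 -0.21 -0.36] w 0.0165 q [-0.3   0.48  0.11  1.2  -0.    1.47]
```

View pics/c11.png

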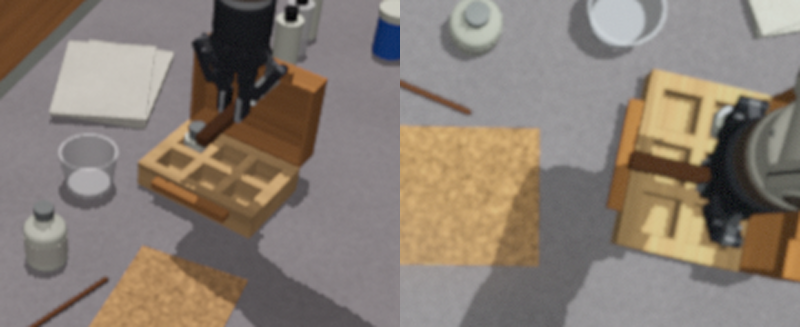

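{"name": "drive_tool", "arguments": {
  "steps": [0,0.006,0,0,0,0,1,0,0.006,0,0,0,0,1,0,0.005,0,0,0,0,1,0,0,0,0,0,0,1,0,0,0,0,0,0,1]
}}

```text
clock: 11.37
eef_pos: [0.5651, -0.1942, 0.2123]
tool_rot: [0.995, -0.099, 0.0, 0.0]
ft_force: [-0.5, -0.7, -1.2]
grip_width: 0.0162
```

{"name": "drive_tool", "arguments": {
  "steps": [0,0.003,0,0,0,0,1,0,0.002,0,0,0,0,1,0,0,0,0,0,0,1,0,0,0,0,0,0,1]
}}

```text
clock: 11.7
eef_pos: [0.5642, -0.1987, 0.2123]
tool_rot: [0.995, -0.099, 0.0, 0.0]
ft_force: [0.2, 0.4, -0.8]
grip_width: 0.0162
```

```bash
python3 crop.py 12
```

```text
t 11.7 tcp [ 0.5642 -0.1987  0.2123] x-ang -11.34 z [-0.e+00 -5.e-04 -1.e+00] F [ 0.17  0.36 -0.84] w 0.0162 q [-0.34  0.48  0.12  1.2  -0.    1.43]
```

View pics/c12.png

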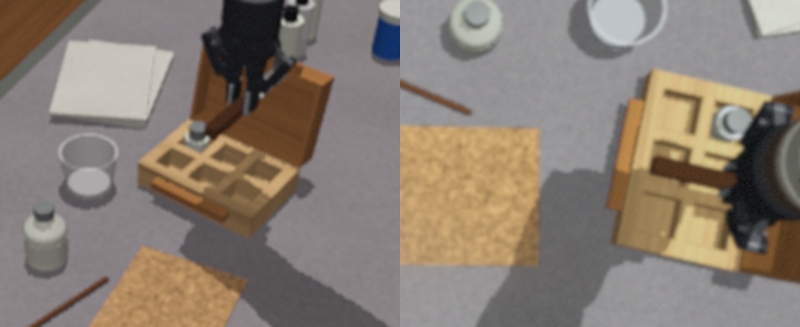

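{"name": "drive_tool", "arguments": {
  "steps": [0,0.003,0,0,0,0,1,0,0.002,0,0,0,0,1,0,0,0,0,0,0,1]
}}

```text
clock: 12.05
eef_pos: [0.5638, -0.2006, 0.2123]
tool_rot: [0.995, -0.098, 0.0, -0.004]
ft_force: [1.7, 9.2, 0.2]
grip_width: 0.0162
```

{"name": "drive_tool", "arguments": {
  "steps": [0,-0.01,0,0,0,0,1,0,-0.02,-0.005,0,0,0,1,0,-0.03,-0.005,0,0,0,1,0,-0.035,0,0,0,0,1,0,-0.035,0,0,0,0,1,0,-0.035,0,0,0,0,1,0,-0.035,0,0,0,0,1,0,-0.035,0,0,0,0,1]
}}

```text
clock: 12.72
eef_pos: [0.6096, 0.0286, 0.2224]
tool_rot: [0.995, -0.099, 0.0, 0.0]
ft_force: [0.3, -0.3, -0.1]
grip_width: 0.0166
```

```bash
python3 crop.py 13; python3 -c "
from h import *
go([.555,.113,.10],-6.9)"
```

```text
t 12.72 tcp [0.6096 0.0286 0.2224] x-ang -11.34 z [ 7.e-04 -1.e-03 -1.e+00] F [ 0.27 -0.34 -0.12] w 0.0166 q [ 0.05  0.5   0.17  1.24 -0.    1.82]
t 12.82 tcp [0.6102 0.0323 0.2222] x-ang -10.92 z [ 0.0013  0.0012 -1.    ] F [-0.53 -1.54 -1.34] w 0.0161 q [0.05 0.5  0.17 1.24 0.   1.81]
shift mm [-69.6 -68.6 122.2]
turn deg (tool) [-0.08 -0.06 -4.02]
```

View pics/c13.png

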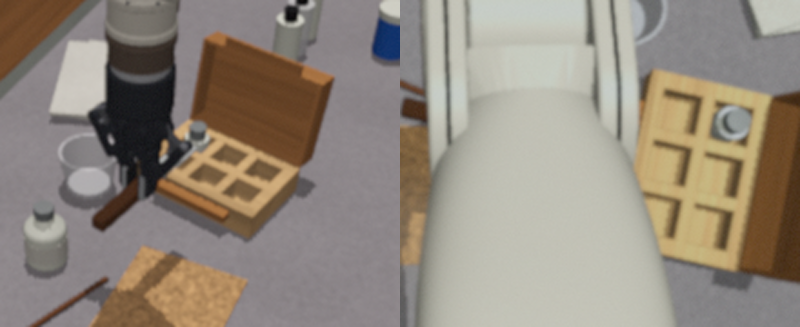

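{"name": "drive_tool", "arguments": {
  "steps": [-0.022,-0.023,0,0,0,0,1,-0.022,-0.023,0,0,0,0,1,-0.022,-0.023,0,0,0,0,1,0,0,0.03,0,0,0,1,0,0,0.03,0,0,0,1,0,0,0.03,0,0,0,1,0,0,0.03,0,0,0,1,0,0,0,0,0,0,1]
}}

```text
clock: 13.48
eef_pos: [0.5539, 0.1065, 0.0963]
tool_rot: [0.995, -0.099, -0.005, 0.002]
ft_force: [-1.1, -0.5, -1.5]
grip_width: 0.0165
```

{"name": "drive_tool", "arguments": {
  "steps": [0,0,0,0,0,0,1,0,0,0,0,0,0,1]
}}

```text
clock: 13.65
eef_pos: [0.5593, 0.1075, 0.1037]
tool_rot: [0.995, -0.099, 0.001, -0.0]
ft_force: [0.3, 1.0, -0.8]
grip_width: 0.0164
```

```bash
python3 crop.py 14;python3 blade.py 14
```

```text
t 13.65 tcp [0.5593 0.1075 0.1037] x-ang -11.35 z [ 0.0021  0.     -1.    ] F [ 0.3   0.99 -0.82] w 0.0164 q [ 0.19  0.53 -0.11  0.92 -0.    1.96]
side [315.21333333 228.54666667] 75 ((541.6533203125, 12.214712142944336), (24.17947769165039, 25.795085906982422), 64.22691345214844) [[524.7999877929688, 6.900000095367432], [548.0, -4.300000190734863], [558.5, 17.5], [535.2999877929688, 28.700000762939453]] z at tip 0.03592757145256691 slope deg 1.281233944476189
top [277.62700965 251.24115756] 311 ((542.6029663085938, 24.774356842041016), (48.1937255859375, 23.908002853393555), 78.49890899658203) [[526.0999755859375, 3.5], [549.5, -1.2000000476837158], [559.0999755859375, 46.0], [535.7000122070312, 50.79999923706055]] z at tip 0.03788716744432395 slope deg -0.15809641280473785
```

View pics/c14.png

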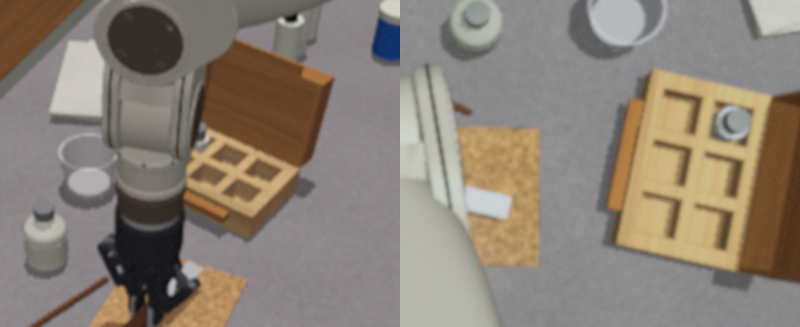

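{"name": "drive_tool", "arguments": {
  "steps": [0,0,0.01,0,0,0,1,0,0,0.008,0,0,0,1,0,0,0.004,0,0,0,1,0,0,0,0,0,0,1,0,0,0,0,0,0,1]
}}

```text
clock: 14.17
eef_pos: [0.5582, 0.1076, 0.0806]
tool_rot: [0.995, -0.099, 0.0, 0.0]
ft_force: [-1.6, -1.1, 3.9]
grip_width: 0.0164
```

{"name": "drive_tool", "arguments": {
  "steps": [0,0,0.001,0,0,0,0.7,0,0,0,0,0,0,0.5,0,0,0,0,0,0,0,0,0,0,0,0,0,-1,0,0,0,0,0,0,-1,0,0,0,0,0,0,-1,0,0,0,0,0,0,-1]
}}

```text
clock: 14.75
eef_pos: [0.5581, 0.1077, 0.0789]
tool_rot: [0.995, -0.099, -0.0, 0.0]
ft_force: [0.5, 0.9, -0.4]
grip_width: 0.0801
```

{"name": "drive_tool", "arguments": {
  "steps": [0,0,0,0,0,0,-1,0,0,-0.02,0,0,0,-1,0,0,-0.03,0,0,0,-1,0,0,-0.03,0,0,0,-1,0,0,-0.02,0,0,0,-1,0,-0.03,0,0,0,0,-1,0,-0.03,0,0,0,0,-1,0,0,0,0,0,0,-1]
}}

```text
clock: 15.42
eef_pos: [0.5713, 0.1708, 0.1803]
tool_rot: [0.995, -0.097, 0.002, -0.002]
ft_force: [0.3, -0.1, 0.1]
grip_width: 0.0853
```

```bash
cat > pots.py <<'E'
from h import *
import sys
t=sys.argv[1]; S=snap(t); go()
for n in("side","top"):
    p,d,W=S[n]
    m=((W[...,2]>.030)&(W[...,2]<.07)&(d>0)&(W[...,0]<.66)&(W[...,0]>.35)&(W[...,1]>.0)&(W[...,1]<.5)).astype(np.uint8)
    k,l,s,c=cv2.connectedComponentsWithStats(m)
    for i in range(1,k):
        if s[i,4]>60:
            q=W[l==i]; top=np.percentile(q[:,2],97); a=q[q[:,2]>top-.006]
            print(n,"px",c[i].round(),"area",s[i,4],"top",top.round(4),"ctr",((np.percentile(a,2,0)+np.percentile(a,98,0))/2).round(4))
h=np.hstack([cv2.imread(f'pics/{n}{t}.png') for n in("side","top")]); cv2.imwrite(f'pics/b{t}.png',cv2.resize(h,(800,300),interpolation=cv2.INTER_AREA))
E
python3 pots.py 15
```

```text
t 15.52 tcp [0.5699 0.1675 0.179 ] x-ang -11.21 z [-1.e-04 -3.e-04 -1.e+00] F [ 0.13  0.91 -0.41] w 0.0853 q [ 0.29  0.5   0.06  1.12 -0.    2.05]
side px [239. 297.] area 272 top 0.0571 ctr [0.6017 0.2588 0.055 ]
side px [273. 308.] area 287 top 0.0567 ctr [0.5293 0.2536 0.0545]
side px [222. 341.] area 326 top 0.0572 ctr [0.5817 0.3586 0.0547]
side px [276. 367.] area 349 top 0.057 ctr [0.4695 0.3616 0.0551]
top px [ 95. 287.] area 234 top 0.0584 ctr [0.4674 0.359  0.056 ]
```

View pics/b15.png

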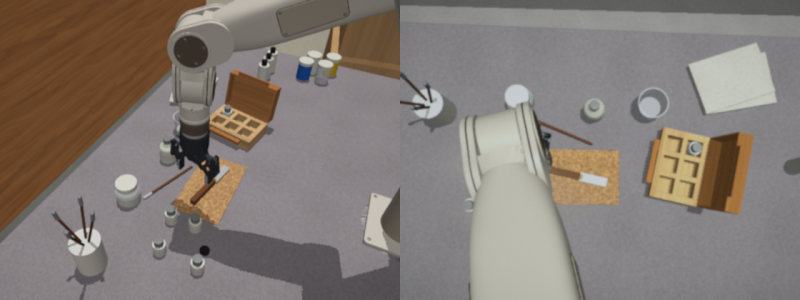

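```bash
python3 - <<'E'
from h import *
for t in("14","15"):
  for n in("top","side"):
    W=cloud(n,np.load(f"{n}{t}_d.npy")); p=cv2.imread(f"pics/{n}{t}.png"); hsv=cv2.cvtColor(p,cv2.COLOR_BGR2HSV)
    c=np.array([.584,-.193]); th=np.radians(-11.3); ax=np.array([np.cos(th),np.sin(th)]); ay=np.array([-np.sin(th),np.cos(th)])
    L=np.stack([(W[...,:2]-c)@ax,(W[...,:2]-c)@ay],-1)
    body=(abs(L[...,0])<.12)&(L[...,1]>-.06)&(L[...,1]<.075)&(W[...,2]>.036)&(W[...,2]<.044)
    q=L[body]; print(t,n,"rim x",np.percentile(q[:,0],[.5,99.5]).round(4),"front y",np.percentile(q[:,1],[99.5]).round(4),"z",np.median(W[body][:,2]).round(4))
    fl=(abs(L[...,0])<.09)&(abs(L[...,1])<.06)&(W[...,2]<.033)
    k,l,s,cc=cv2.connectedComponentsWithStats(fl.astype(np.uint8))
    for i in range(1,k):
        if s[i,4]>60:
            # shape of hole opening at z=.04: cast rays of its pixels
            v,u=np.where(l==i); P=np.array([plane(n,a,b,.04)[:2] for a,b in zip(u,v)]); Q=np.c_[(P-c)@ax,(P-c)@ay]
            lo,hi=np.percentile(Q,1,0),np.percentile(Q,99,0); print("  hole",cc[i].round(),"opening ctr",((lo+hi)/2*1000).round(1),"size",((hi-lo)*1000).round(1),"floor z",np.percentile(W[l==i][:,2],20).round(4))
E
```

```text
14 top rim x [-0.0948  0.0941] front y [0.064] z 0.0401
  hole [383. 202.] opening ctr [55.1 27.7] size [39.9 39.4] floor z 0.0091
  hole [409. 215.] opening ctr [ 44.8 -28.2] size [20.4 39.8] floor z 0.0118
  hole [377. 230.] opening ctr [-0.7 27.8] size [40.1 39.6] floor z 0.0091
  hole [405. 236.] opening ctr [ -0.8 -28.2] size [40.1 39.3] floor z 0.0091
  hole [371. 258.] opening ctr [-56.5  27.9] size [40.5 39.7] floor z 0.0089
  hole [400. 265.] opening ctr [-56.6 -28.1] size [40.5 39.3] floor z 0.0091
14 side rim x [-0.0936  0.0532] front y [0.0682] z 0.0393
  hole [336. 167.] opening ctr [ -0.2 -23.6] size [38.1 37.5] floor z 0.011
  hole [354. 175.] opening ctr [-56.1 -21.6] size [37.  33.9] floor z 0.0111
  hole [324. 177.] opening ctr [ 0.5 33.3] size [38.6 35.8] floor z 0.011
  hole [342. 186.] opening ctr [-55.6  33.4] size [37.9 35.3] floor z 0.0103
15 top rim x [-0.0948  0.0943] front y [0.0641] z 0.0401Traceback (most recent call last):
  File "<stdin>", line 14, in <module>
  File "h.py", line 10, in plane
    K,R,t=cam(n); r=np.array([(u-K[0,2])/K[0,0],(v-K[1,2])/K[1,1],1])@R; c=-t@R; return c+r*(z-c[2])/r[2]
          ~~~^^^
  File "h.py", line 5, in cam
    m=vision.camera_model(n); R=cv2.Rodrigues(np.array(m["rvec"]))[0]; t=np.array(m["tvec"]).ravel(); return np.array(m["mtx"]),R,t
ValueError: time passes only in moves, steps and waits
```

```bash
python3 -c "
from h import *
go([.5286,.2515,.19],-11.3)"
```

```text
t 15.52 tcp [0.5699 0.1675 0.179 ] x-ang -11.21 z [-1.e-04 -3.e-04 -1.e+00] F [ 0.13  0.91 -0.41] w 0.0853 q [ 0.29  0.5   0.06  1.12 -0.    2.05]
shift mm [-56.9 -74.4 -11. ]
turn deg (tool) [0.02 0.   0.09]
```

{"name": "drive_tool", "arguments": {
  "steps": [-0.019,-0.025,-0.004,0,0,0,-0.2,-0.019,-0.025,-0.004,0,0,0,-0.2,-0.019,-0.0245,-0.003,0,0,0,-0.2,0,0,0,0,0,0,-0.2,0,0,0,0,0,0,-0.2,0,0,0,0,0,0,-0.2]
}}

```text
clock: 16.02
eef_pos: [0.5286, 0.2499, 0.1899]
tool_rot: [0.995, -0.099, -0.0, 0.001]
ft_force: [-0.2, 0.0, -0.7]
grip_width: 0.0511
```

```bash
python3 -c "
from h import *
go([.5286,.2515,.112],-11.3)"; python3 pots.py 16
```

```text
t 16.02 tcp [0.5286 0.2499 0.1899] x-ang -11.35 z [-6.e-04 -1.e-03 -1.e+00] F [-0.2   0.   -0.69] w 0.0511 q [ 0.44  0.48  0.04  1.14 -0.    2.21]
shift mm [-0.3 -1.7 77.9]
turn deg (tool) [ 0.06  0.02 -0.05]
t 16.12 tcp [0.529  0.2494 0.1898] x-ang -11.43 z [-6.e-04 -7.e-04 -1.e+00] F [-0.3   0.41  0.32] w 0.0512 q [ 0.44  0.48  0.04  1.14 -0.    2.21]
side px [239. 297.] area 277 top 0.0575 ctr [0.602  0.2598 0.0551]
side px [273. 308.] area 288 top 0.0573 ctr [0.5297 0.2539 0.0551]
side px [222. 341.] area 326 top 0.057 ctr [0.5818 0.3587 0.0548]
side px [276. 367.] area 351 top 0.0574 ctr [0.4695 0.362  0.0551]
top px [160. 217.] area 149 top 0.0578 ctr [0.6033 0.2513 0.0555]
top px [160. 256.] area 198 top 0.0582 ctr [0.5275 0.2447 0.0562]
```

View pics/b16.png

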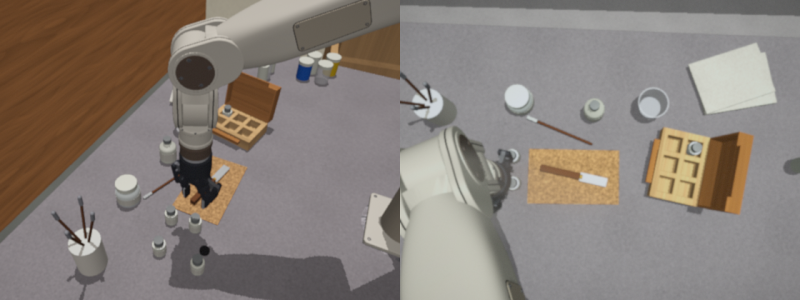

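{"name": "drive_tool", "arguments": {
  "steps": [0,-0.002,0.025,0,0,0,-0.2,0,0,0.025,0,0,0,-0.2,0,0,0.017,0,0,0,-0.2,0,0,0.011,0,0,0,-0.2,0,0,0,0,0,0,-0.2,0,0,0,0,0,0,-0.2,0,0,0,0,0,0,1,0,0,0,0,0,0,1]
}}

```text
clock: 16.78
eef_pos: [0.5302, 0.2529, 0.1138]
tool_rot: [0.995, -0.099, 0.001, -0.001]
ft_force: [0.1, -0.0, 0.7]
grip_width: 0.0279
```

{"name": "drive_tool", "arguments": {
  "steps": [0,0,0,0,0,0,1,0,0,0,0,0,0,1,0,0,0,0,0,0,1,0,0,0,0,0,0,1,0,0,0,0,0,0,1,0,0,0,0,0,0,1]
}}

```text
clock: 17.28
eef_pos: [0.5301, 0.2531, 0.1139]
tool_rot: [0.995, -0.099, 0.001, -0.001]
ft_force: [0.0, -1.0, 5.9]
grip_width: 0.0233
```

```bash
python3 -c "
from h import *
go([.5286,.2515,.112],-11.3)"; python3 pots.py 17; python3 -c "
import cv2
cv2.imwrite('pics/c17.png',cv2.resize(cv2.imread('pics/side17.png')[220:400,180:330],(500,600)))"
```

```text
t 17.28 tcp [0.5301 0.2531 0.1139] x-ang -11.32 z [ 0.0031  0.0011 -1.    ] F [ 0.05 -1.04  5.85] w 0.0233 q [ 0.45  0.55 -0.05  0.97 -0.    2.21]
shift mm [-1.1  1.9  1.9]
turn deg (tool) [-0.1  -0.16 -0.02]
t 17.38 tcp [0.5301 0.2531 0.1139] x-ang -11.32 z [ 0.003   0.0011 -1.    ] F [ 0.09 -0.49  6.11] w 0.0234 q [ 0.45  0.55 -0.05  0.97 -0.    2.21]
side px [239. 297.] area 275 top 0.0574 ctr [0.6021 0.2589 0.055 ]
side px [270. 307.] area 320 top 0.0681 ctr [0.5293 0.2563 0.0661]
side px [222. 341.] area 323 top 0.0574 ctr [0.5819 0.3585 0.0551]
side px [276. 367.] area 347 top 0.0572 ctr [0.4696 0.3617 0.0549]
top px [158. 215.] area 141 top 0.0587 ctr [0.606  0.255  0.0561]
top px [164. 256.] area 64 top 0.0452 ctr [0.5311 0.2386 0.0439]
```

View pics/c17.png

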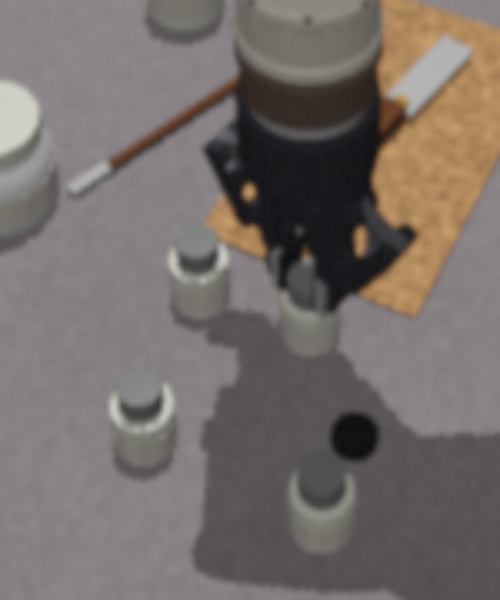

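{"name": "drive_tool", "arguments": {
  "steps": [0,0,-0.015,0,0,0,1,0,0,-0.025,0,0,0,1,0,0,-0.03,0,0,0,1,0,0,-0.03,0,0,0,1,0,0,0,0,0,0,1,0,0,0,0,0,0,1]
}}

```text
clock: 17.88
eef_pos: [0.5303, 0.2533, 0.2147]
tool_rot: [0.995, -0.099, 0.002, -0.001]
ft_force: [0.3, -0.5, -1.2]
grip_width: 0.0236
```

```bash
python3 -c "
from h import *
go([.524,-.2078,.21],-11.3)"
```

```text
t 17.88 tcp [0.5303 0.2533 0.2147] x-ang -11.32 z [ 0.0049  0.0023 -1.    ] F [ 0.28 -0.54 -1.23] w 0.0236 q [ 0.45  0.46  0.08  1.19 -0.    2.21]
shift mm [ 84.3 453.4   3.6]
turn deg (tool) [-0.18 -0.25 -0.02]
```

{"name": "drive_tool", "arguments": {
  "steps": [0.007,0.036,0,0,0,0,1,0.007,0.036,0,0,0,0,1,0.007,0.036,0,0,0,0,1,0.007,0.036,0,0,0,0,1,0.007,0.036,0,0,0,0,1,0.007,0.036,0,0,0,0,1,0.007,0.036,0,0,0,0,1,0.007,0.036,0,0,0,0,1]
}}

```text
clock: 18.55
eef_pos: [0.5261, -0.0422, 0.2105]
tool_rot: [0.995, -0.099, -0.002, 0.0]
ft_force: [-0.3, 0.0, -0.7]
grip_width: 0.0236
```

{"name": "drive_tool", "arguments": {
  "steps": [0.007,0.036,0,0,0,0,1,0.007,0.036,0,0,0,0,1,0.007,0.036,0,0,0,0,1,0.007,0.036,0,0,0,0,1,0,0.015,0,0,0,0,1,0,0,0,0,0,0,1,0,0,0,0,0,0,1]
}}

```text
clock: 19.13
eef_pos: [0.5226, -0.2026, 0.2104]
tool_rot: [0.995, -0.1, -0.002, -0.001]
ft_force: [-0.2, -0.2, -0.0]
grip_width: 0.0235
```

```bash
python3 -c "
from h import *
go([.524,-.2078,.124],-11.3)"; python3 pots.py 18;python3 -c "
import cv2
cv2.imwrite('pics/c18.png',cv2.resize(cv2.imread('pics/side18.png')[80:230,250:400],(600,600)))"
```

```text
t 19.13 tcp [ 0.5226 -0.2026  0.2104] x-ang -11.45 z [-0.0031  0.0018 -1.    ] F [-0.17 -0.16 -0.05] w 0.0235 q [-0.37  0.42  0.01  1.16  0.    1.4 ]
shift mm [ 2.7  4.9 86.4]
turn deg (tool) [-0.07  0.19 -0.15]
t 19.23 tcp [ 0.5232 -0.2011  0.2111] x-ang -11.28 z [-0.0022  0.0014 -1.    ] F [ 0.68  0.   -0.41] w 0.0232 q [-0.37  0.42  0.01  1.16  0.    1.4 ]
side px [239. 297.] area 275 top 0.0573 ctr [0.6019 0.2589 0.0546]
side px [222. 341.] area 323 top 0.0574 ctr [0.5822 0.3594 0.0549]
side px [276. 367.] area 345 top 0.0568 ctr [0.4692 0.362  0.0546]
top px [156. 218.] area 284 top 0.0576 ctr [0.5999 0.2561 0.0552]
top px [103. 227.] area 302 top 0.0583 ctr [0.5801 0.356  0.0559]
top px [ 97. 287.] area 312 top 0.0583 ctr [0.4675 0.3587 0.0558]
```

View pics/c18.png

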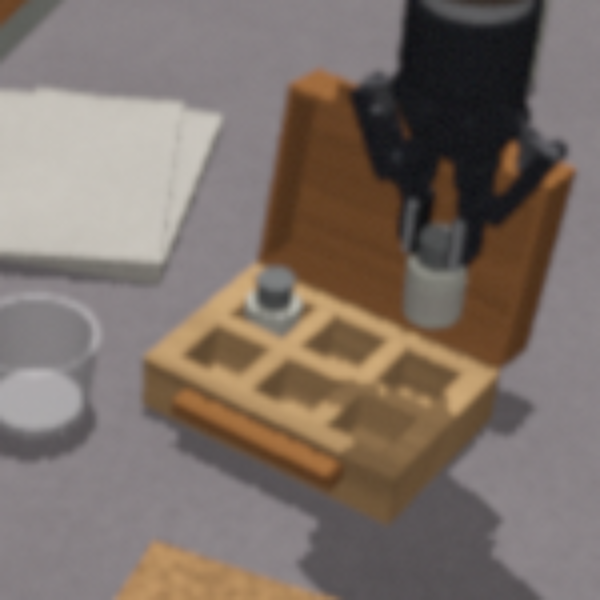

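{"name": "drive_tool", "arguments": {
  "steps": [0.002,0.006,0,0,0,0,1,0,0,0.025,0,0,0,1,0,0,0.02,0,0,0,1,0,0,0.01,0,0,0,1,0,0,0,0,0,0,1,0,0,0,0,0,0,1,0,0,0,0,0,0,1]
}}

```text
clock: 19.82
eef_pos: [0.5253, -0.2083, 0.1583]
tool_rot: [0.995, -0.098, 0.001, 0.0]
ft_force: [-0.1, -1.0, 0.6]
grip_width: 0.0236
```

```bash
python3 -c "
from h import *
go([.524,-.2078,.124],-11.3)"; python3 pots.py 19|grep -v px;python3 -c "
import cv2
cv2.imwrite('pics/c19.png',cv2.resize(cv2.imread('pics/side19.png')[80:230,250:400],(600,600)))"
```

```text
t 19.82 tcp [ 0.5253 -0.2083  0.1583] x-ang -11.28 z [ 1.7e-03 -7.0e-04 -1.0e+00] F [-0.1  -0.95  0.58] w 0.0236 q [-0.38  0.47 -0.06  1.04 -0.    1.39]
shift mm [-1.5 -0.2 34.3]
turn deg (tool) [ 0.02 -0.1   0.02]
t 19.92 tcp [ 0.5255 -0.2085  0.1587] x-ang -11.3 z [ 0.0025 -0.0011 -1.    ] F [ 0.33 -0.2  -0.03] w 0.0233 q [-0.38  0.47 -0.06  1.04 -0.    1.39]
```

View pics/c19.png

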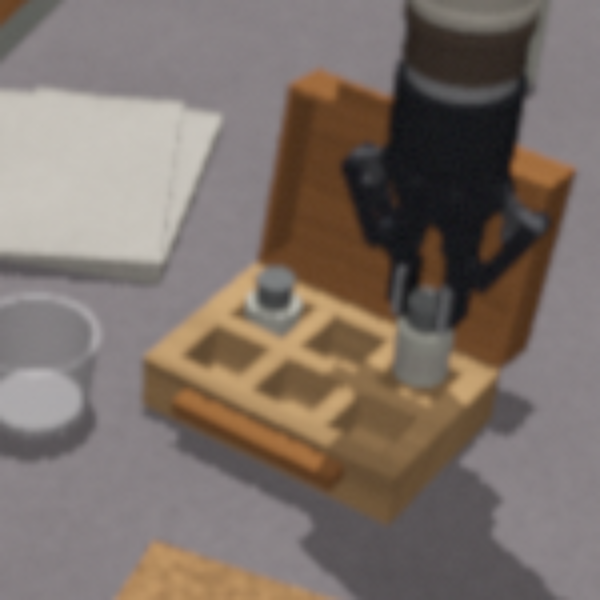

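{"name": "drive_tool", "arguments": {
  "steps": [-0.0015,0,0.004,0,0,0,1,0,0,0.006,0,0,0,1,0,0,0.005,0,0,0,1,0,0,0.005,0,0,0,1,0,0,0,0,0,0,1]
}}

```text
clock: 20.33
eef_pos: [0.5228, -0.208, 0.1359]
tool_rot: [0.995, -0.099, -0.0, -0.0]
ft_force: [1.0, -0.3, -0.8]
grip_width: 0.0233
```

{"name": "drive_tool", "arguments": {
  "steps": [0,0,0.005,0,0,0,1,0,0,0.005,0,0,0,1,0,0,0.003,0,0,0,1,0,0,0.002,0,0,0,1,0,0,0,0,0,0,1,0,0,0,0,0,0,1]
}}

```text
clock: 20.83
eef_pos: [0.5227, -0.2081, 0.1239]
tool_rot: [0.995, -0.099, 0.0, 0.0]
ft_force: [-4.1, 0.8, 10.8]
grip_width: 0.0233
```

{"name": "drive_tool", "arguments": {
  "steps": [0,0,0,0,0,0,0.3,0,0,0,0,0,0,0.1,0,0,0,0,0,0,0.1,0,0,0,0,0,0,0.1,0,0,0,0,0,0,0.1,0,0,-0.02,0,0,0,0.1,0,0,-0.03,0,0,0,0.1,0,0,-0.03,0,0,0,0]
}}

```text
clock: 21.5
eef_pos: [0.5222, -0.2077, 0.2016]
tool_rot: [0.995, -0.099, -0.002, -0.001]
ft_force: [0.8, 0.1, -0.4]
grip_width: 0.0427
```

```bash
python3 pots.py 20;python3 -c "
import cv2
cv2.imwrite('pics/c20.png',cv2.resize(cv2.imread('pics/side20.png')[80:230,250:400],(600,600)))
from h import *
go([.6008,.2572,.2])"
```

```text
t 21.6 tcp [ 0.5259 -0.2092  0.2075] x-ang -11.32 z [ 0.0095 -0.0038 -0.9999] F [ 0.06 -0.05  0.65] w 0.0426 q [-0.38  0.42  0.    1.14  0.    1.39]
side px [239. 297.] area 275 top 0.0573 ctr [0.6016 0.259  0.055 ]
side px [222. 341.] area 323 top 0.0572 ctr [0.5817 0.3585 0.0549]
side px [276. 367.] area 347 top 0.057 ctr [0.4693 0.3621 0.0544]
top px [156. 218.] area 284 top 0.0586 ctr [0.5997 0.2562 0.0559]
top px [103. 227.] area 299 top 0.0585 ctr [0.5801 0.3557 0.0561]
top px [ 97. 287.] area 315 top 0.0575 ctr [0.4676 0.359  0.055 ]
t 21.6 tcp [ 0.5259 -0.2092  0.2075] x-ang -11.32 z [ 0.0095 -0.0038 -0.9999] F [ 0.06 -0.05  0.65] w 0.0426 q [-0.38  0.42  0.    1.14  0.    1.39]
shift mm [ -18.2 -472.     6.5]
```

View pics/c20.png

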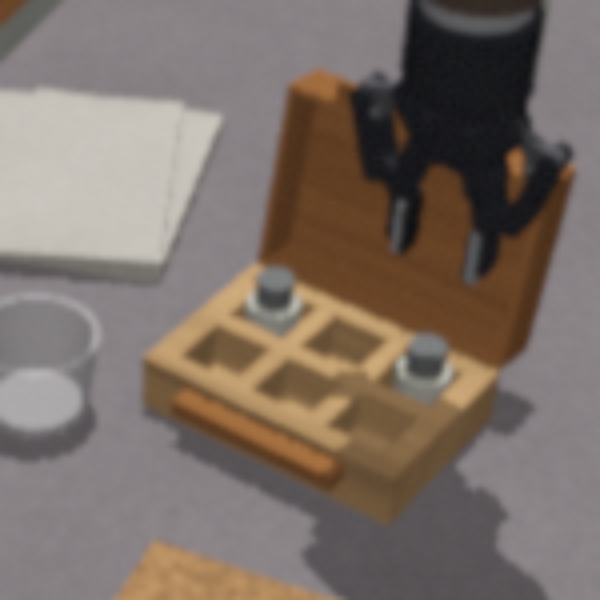

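{"name": "drive_tool", "arguments": {
  "steps": [-0.001,-0.036,0,0,0,0,-0.2,-0.001,-0.036,0,0,0,0,-0.2,-0.001,-0.036,0,0,0,0,-0.2,-0.001,-0.036,0,0,0,0,-0.2,-0.001,-0.036,0,0,0,0,-0.2,-0.001,-0.036,0,0,0,0,-0.2,-0.001,-0.036,0,0,0,0,-0.2,-0.001,-0.036,0,0,0,0,-0.2]
}}

```text
clock: 22.27
eef_pos: [0.5715, 0.0776, 0.2014]
tool_rot: [0.995, -0.099, -0.0, 0.0]
ft_force: [0.2, -1.1, -0.1]
grip_width: 0.0513
```

{"name": "drive_tool", "arguments": {
  "steps": [-0.002,-0.036,0,0,0,0,-0.2,-0.002,-0.036,0,0,0,0,-0.2,-0.002,-0.036,0,0,0,0,-0.2,-0.002,-0.036,0,0,0,0,-0.2,-0.002,-0.036,0,0,0,0,-0.2,0,0,0,0,0,0,-0.2,0,0,0,0,0,0,-0.2,0,0,0,0,0,0,-0.2]
}}

```text
clock: 22.93
eef_pos: [0.5968, 0.2542, 0.201]
tool_rot: [0.995, -0.098, -0.001, 0.001]
ft_force: [0.1, -0.7, 0.1]
grip_width: 0.0513
```

```bash
python3 pots.py 21;python3 -c "
from h import *
go([.6008,.2572,.114],-11.3)"
```

```text
t 23.03 tcp [0.5971 0.2531 0.2017] x-ang -11.4 z [-1.1e-03 -8.0e-04 -1.0e+00] F [ 0.03 -0.19  0.25] w 0.0514 q [ 0.4   0.59  0.27  1.25 -0.    2.17]
side px [239. 297.] area 273 top 0.057 ctr [0.602  0.2594 0.0552]
side px [222. 341.] area 323 top 0.0569 ctr [0.5819 0.3587 0.0545]
side px [276. 367.] area 352 top 0.0572 ctr [0.4697 0.3618 0.0548]
top px [157. 218.] area 254 top 0.0575 ctr [0.5999 0.255  0.0553]
t 23.03 tcp [0.5971 0.2531 0.2017] x-ang -11.4 z [-1.1e-03 -8.0e-04 -1.0e+00] F [ 0.03 -0.19  0.25] w 0.0514 q [ 0.4   0.59  0.27  1.25 -0.    2.17]
shift mm [ 2.9 -4.9 87.7]
turn deg (tool) [ 0.06  0.05 -0.1 ]
```

{"name": "drive_tool", "arguments": {
  "steps": [0.003,-0.005,0.025,0,0,0,-0.2,0,0,0.025,0,0,0,-0.2,0,0,0.02,0,0,0,-0.2,0,0,0.017,0,0,0,-0.2,0,0,0,0,0,0,-0.2,0,0,0,0,0,0,-0.2,0,0,0,0,0,0,1,0,0,0,0,0,0,1]
}}

```text
clock: 23.7
eef_pos: [0.6024, 0.2585, 0.1173]
tool_rot: [0.995, -0.099, 0.001, -0.001]
ft_force: [-0.3, -0.3, -0.0]
grip_width: 0.0281
```

{"name": "drive_tool", "arguments": {
  "steps": [0,0,0,0,0,0,1,0,0,0,0,0,0,1,0,0,0,0,0,0,1,0,0,0,0,0,0,1,0,0,0,0,0,0,1,0,0,0,0,0,0,1]
}}

```text
clock: 24.2
eef_pos: [0.6023, 0.2589, 0.1175]
tool_rot: [0.995, -0.099, 0.002, -0.001]
ft_force: [-0.7, -1.2, 6.1]
grip_width: 0.023
```

{"name": "drive_tool", "arguments": {
  "steps": [0,0,-0.015,0,0,0,1,0,0,-0.025,0,0,0,1,0,0,-0.03,0,0,0,1,0,0,-0.03,0,0,0,1,0,0,0,0,0,0,1,0,0,0,0,0,0,1]
}}

```text
clock: 24.7
eef_pos: [0.6025, 0.2593, 0.2183]
tool_rot: [0.995, -0.099, 0.003, -0.002]
ft_force: [-0.7, -0.5, -1.4]
grip_width: 0.023
```

```bash
python3 pots.py 22;python3 -c "
from h import *
go([.5789,-.2195,.21],-11.3)"
```

```text
t 24.8 tcp [0.6007 0.2585 0.2145] x-ang -11.32 z [-1.1e-03 -4.0e-04 -1.0e+00] F [ 0.96 -0.18 -0.86] w 0.0235 q [0.41 0.6  0.31 1.29 0.   2.17]
side px [222. 341.] area 331 top 0.0573 ctr [0.5817 0.359  0.0551]
side px [276. 367.] area 352 top 0.0568 ctr [0.4695 0.3615 0.0546]
t 24.8 tcp [0.6007 0.2585 0.2145] x-ang -11.32 z [-1.1e-03 -4.0e-04 -1.0e+00] F [ 0.96 -0.18 -0.86] w 0.0235 q [0.41 0.6  0.31 1.29 0.   2.17]
shift mm [ 72.4 473.    4.7]
turn deg (tool) [ 0.04  0.05 -0.02]
```

{"name": "drive_tool", "arguments": {
  "steps": [0.0055,0.036,0,0,0,0,1,0.0055,0.036,0,0,0,0,1,0.0055,0.036,0,0,0,0,1,0.0055,0.036,0,0,0,0,1,0.0055,0.036,0,0,0,0,1,0.0055,0.036,0,0,0,0,1,0.0055,0.036,0,0,0,0,1,0.0055,0.036,0,0,0,0,1]
}}

```text
clock: 25.47
eef_pos: [0.5863, -0.0339, 0.213]
tool_rot: [0.995, -0.099, -0.002, 0.0]
ft_force: [0.8, -0.1, 0.6]
grip_width: 0.0231
```

{"name": "drive_tool", "arguments": {
  "steps": [0.0055,0.036,0,0,0,0,1,0.0055,0.036,0,0,0,0,1,0.0055,0.036,0,0,0,0,1,0.0055,0.036,0,0,0,0,1,0.0055,0.036,0,0,0,0,1,0,0,0,0,0,0,1,0,0,0,0,0,0,1,0,0,0,0,0,0,1]
}}

```text
clock: 26.13
eef_pos: [0.5785, -0.214, 0.2133]
tool_rot: [0.995, -0.099, -0.002, -0.001]
ft_force: [-0.1, 0.5, -0.9]
grip_width: 0.0231
```

```bash
python3 -c "
from h import *
go([.5789,-.2185,.128],-11.3)"
```

```text
t 26.13 tcp [ 0.5785 -0.214   0.2133] x-ang -11.37 z [-0.0033  0.0018 -1.    ] F [-0.05  0.53 -0.95] w 0.0231 q [-0.35  0.52  0.18  1.24  0.    1.41]
shift mm [ 1.6  4.4 85.3]
turn deg (tool) [-0.06  0.21 -0.07]
```

{"name": "drive_tool", "arguments": {
  "steps": [0.0015,0.0045,0,0,0,0,1,0,0,0.025,0,0,0,1,0,0,0.02,0,0,0,1,0,0,0.006,0,0,0,1,0,0,0,0,0,0,1,0,0,0,0,0,0,1,0,0,0,0,0,0,1]
}}

```text
clock: 26.72
eef_pos: [0.5809, -0.2187, 0.1656]
tool_rot: [0.995, -0.098, 0.001, 0.0]
ft_force: [-1.5, -0.9, -0.8]
grip_width: 0.0234
```

```bash
python3 -c "
from h import *
go([.5789,-.2185,.128],-11.3)"; python3 pots.py 23|grep -v px;python3 -c "
import cv2
cv2.imwrite('pics/c23.png',cv2.resize(cv2.imread('pics/side23.png')[80:230,250:400],(600,600)))"
```

```text
t 26.72 tcp [ 0.5809 -0.2187  0.1656] x-ang -11.27 z [ 2.1e-03 -8.0e-04 -1.0e+00] F [-1.46 -0.91 -0.8 ] w 0.0234 q [-0.36  0.56  0.12  1.13 -0.    1.41]
shift mm [-2.1  0.2 37.6]
turn deg (tool) [ 0.02 -0.13  0.03]
t 26.82 tcp [ 0.5809 -0.219   0.1658] x-ang -11.3 z [ 0.0027 -0.0011 -1.    ] F [ 0.54 -0.14 -0.58] w 0.0234 q [-0.36  0.56  0.12  1.13 -0.    1.41]
```

View pics/c23.png

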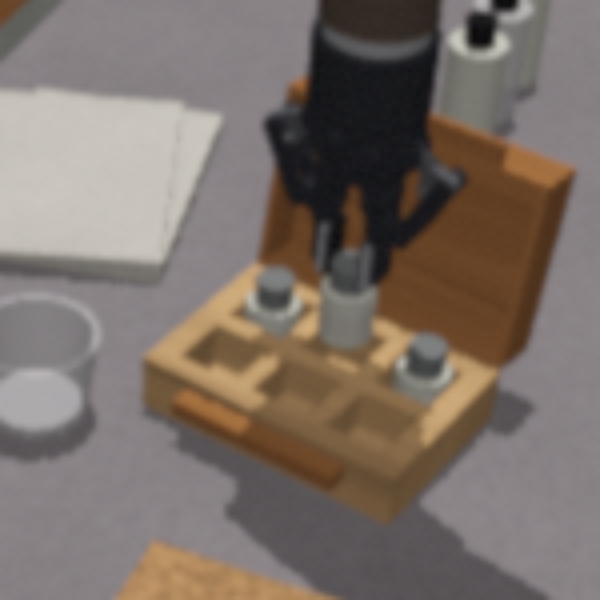

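{"name": "drive_tool", "arguments": {
  "steps": [-0.0015,0,0.004,0,0,0,1,0,0,0.006,0,0,0,1,0,0,0.006,0,0,0,1,0,0,0.006,0,0,0,1,0,0,0,0,0,0,1]
}}

```text
clock: 27.23
eef_pos: [0.5779, -0.2185, 0.1403]
tool_rot: [0.995, -0.099, -0.001, -0.0]
ft_force: [0.6, -0.2, -1.7]
grip_width: 0.0233
```

{"name": "drive_tool", "arguments": {
  "steps": [0,0,0.005,0,0,0,1,0,0,0.005,0,0,0,1,0,0,0.003,0,0,0,1,0,0,0.002,0,0,0,1,0,0,0,0,0,0,1,0,0,0,0,0,0,1]
}}

```text
clock: 27.73
eef_pos: [0.5782, -0.2186, 0.1276]
tool_rot: [0.995, -0.099, -0.0, 0.0]
ft_force: [-2.5, 1.0, 3.2]
grip_width: 0.0232
```

{"name": "drive_tool", "arguments": {
  "steps": [0,0,0,0,0,0,0.3,0,0,0,0,0,0,0.1,0,0,0,0,0,0,0.1,0,0,0,0,0,0,0.1,0,0,0,0,0,0,0.1,0,0,-0.02,0,0,0,0.1,0,0,-0.03,0,0,0,0.1,0,0,-0.03,0,0,0,0]
}}

```text
clock: 28.4
eef_pos: [0.5777, -0.2184, 0.2067]
tool_rot: [0.995, -0.099, -0.002, -0.0]
ft_force: [0.8, -0.4, 0.9]
grip_width: 0.0428
```

```bash
python3 pots.py 24;python3 -c "
import cv2
cv2.imwrite('pics/c24.png',cv2.resize(cv2.imread('pics/side24.png')[80:230,250:400],(600,600)))
from h import *
go([.5812,.357,.2])"
```

```text
t 28.5 tcp [ 0.5814 -0.2198  0.2133] x-ang -11.33 z [ 0.0104 -0.0039 -0.9999] F [ 1.33 -0.36  0.74] w 0.0425 q [-0.36  0.52  0.18  1.22  0.    1.41]
side px [222. 341.] area 323 top 0.0575 ctr [0.5821 0.3591 0.0553]
side px [276. 367.] area 347 top 0.0572 ctr [0.4695 0.3616 0.0547]
top px [103. 227.] area 303 top 0.0582 ctr [0.5801 0.3557 0.0559]
top px [ 97. 287.] area 311 top 0.058 ctr [0.4676 0.359  0.0558]
t 28.5 tcp [ 0.5814 -0.2198  0.2133] x-ang -11.33 z [ 0.0104 -0.0039 -0.9999] F [ 1.33 -0.36  0.74] w 0.0425 q [-0.36  0.52  0.18  1.22  0.    1.41]
shift mm [-113.6 -565.5   11. ]
```

View pics/c24.png

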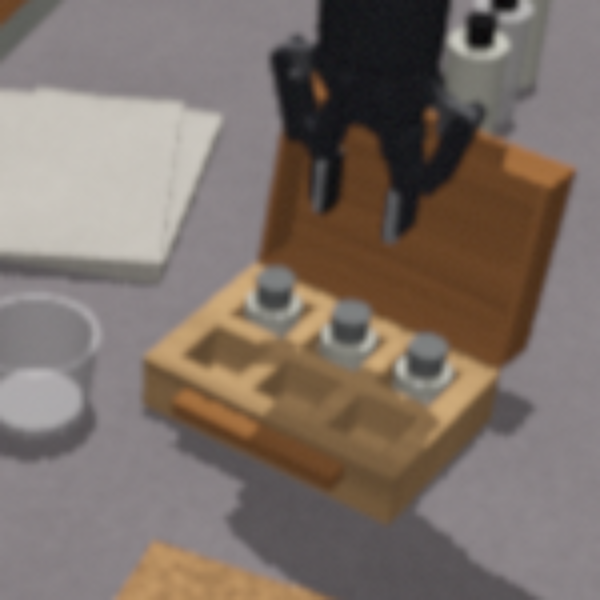

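{"name": "drive_tool", "arguments": {
  "steps": [-0.007,-0.035,0,0,0,0,-0.2,-0.007,-0.035,0,0,0,0,-0.2,-0.007,-0.035,0,0,0,0,-0.2,-0.007,-0.035,0,0,0,0,-0.2,-0.007,-0.035,0,0,0,0,-0.2,-0.007,-0.035,0,0,0,0,-0.2,-0.007,-0.035,0,0,0,0,-0.2,-0.007,-0.035,0,0,0,0,-0.2]
}}

```text
clock: 29.17
eef_pos: [0.5782, 0.0685, 0.2068]
tool_rot: [0.995, -0.099, -0.0, 0.0]
ft_force: [0.4, 0.3, 0.4]
grip_width: 0.0516
```

{"name": "drive_tool", "arguments": {
  "steps": [-0.007,-0.035,0,0,0,0,-0.2,-0.007,-0.035,0,0,0,0,-0.2,-0.007,-0.035,0,0,0,0,-0.2,-0.007,-0.035,0,0,0,0,-0.2,-0.007,-0.035,0,0,0,0,-0.2,-0.007,-0.035,0,0,0,0,-0.2,-0.007,-0.035,0,0,0,0,-0.2,-0.007,-0.035,0,0,0,0,-0.2]
}}

```text
clock: 29.83
eef_pos: [0.5783, 0.3541, 0.2066]
tool_rot: [0.995, -0.099, -0.0, 0.0]
ft_force: [0.7, 0.1, -0.3]
grip_width: 0.0513
```

{"name": "drive_tool", "arguments": {
  "steps": [0,0,0,0,0,0,-0.2,0,0,0,0,0,0,-0.2]
}}

```text
clock: 30.0
eef_pos: [0.5778, 0.3547, 0.2059]
tool_rot: [0.995, -0.097, -0.0, 0.0]
ft_force: [0.5, -0.5, -0.1]
grip_width: 0.0513
```

```bash
python3 pots.py 25;python3 -c "
from h import *
go([.5812,.357,.116],-11.3)"
```

```text
t 30.1 tcp [0.5784 0.352  0.2064] x-ang -11.31 z [-0.001  -0.0011 -1.    ] F [-0.66 -0.53  1.23] w 0.0513 q [ 0.55  0.65  0.38  1.31 -0.    2.32]
side px [222. 341.] area 328 top 0.057 ctr [0.5817 0.359  0.055 ]
side px [276. 367.] area 349 top 0.0571 ctr [0.4692 0.3617 0.0547]
top px [103. 227.] area 298 top 0.0585 ctr [0.5802 0.3557 0.0561]
top px [ 97. 287.] area 313 top 0.058 ctr [0.4675 0.359  0.0556]
t 30.1 tcp [0.5784 0.352  0.2064] x-ang -11.31 z [-0.001  -0.0011 -1.    ] F [-0.66 -0.53  1.23] w 0.0513 q [ 0.55  0.65  0.38  1.31 -0.    2.32]
shift mm [ 1.8 -5.5 90.4]
turn deg (tool) [ 0.07  0.04 -0.01]
```

{"name": "drive_tool", "arguments": {
  "steps": [0.0015,-0.004,0.025,0,0,0,-0.2,0,0,0.025,0,0,0,-0.2,0,0,0.022,0,0,0,-0.2,0,0,0.018,0,0,0,-0.2,0,0,0,0,0,0,-0.2,0,0,0,0,0,0,-0.2,0,0,0,0,0,0,1,0,0,0,0,0,0,1]
}}

```text
clock: 30.77
eef_pos: [0.5822, 0.356, 0.1195]
tool_rot: [0.995, -0.099, 0.001, -0.001]
ft_force: [-0.1, -0.5, -0.1]
grip_width: 0.0281
```

{"name": "drive_tool", "arguments": {
  "steps": [0,0,0,0,0,0,1,0,0,0,0,0,0,1,0,0,0,0,0,0,1,0,0,0,0,0,0,1,0,0,0,0,0,0,1,0,0,0,0,0,0,1]
}}

```text
clock: 31.27
eef_pos: [0.5821, 0.3565, 0.1198]
tool_rot: [0.995, -0.099, 0.002, -0.001]
ft_force: [-0.3, -0.8, 5.2]
grip_width: 0.0225
```

{"name": "drive_tool", "arguments": {
  "steps": [0,0,-0.015,0,0,0,1,0,0,-0.025,0,0,0,1,0,0,-0.03,0,0,0,1,0,0,-0.03,0,0,0,1,0,0,0,0,0,0,1,0,0,0,0,0,0,1]
}}

```text
clock: 31.77
eef_pos: [0.5821, 0.3569, 0.2206]
tool_rot: [0.995, -0.099, 0.003, -0.002]
ft_force: [-0.6, 0.2, -0.8]
grip_width: 0.023
```

```bash
python3 pots.py 26;python3 -c "
from h import *
go([.535,-.1536,.21],-11.3)"
```

```text
t 31.87 tcp [0.5806 0.3559 0.2167] x-ang -11.32 z [-8.e-04 -5.e-04 -1.e+00] F [-0.25 -0.84 -2.17] w 0.0229 q [ 0.55  0.65  0.41  1.33 -0.    2.32]
side px [276. 367.] area 348 top 0.0571 ctr [0.4693 0.3621 0.0547]
top px [ 97. 287.] area 313 top 0.0581 ctr [0.4675 0.3587 0.0561]
t 31.87 tcp [0.5806 0.3559 0.2167] x-ang -11.32 z [-8.e-04 -5.e-04 -1.e+00] F [-0.25 -0.84 -2.17] w 0.0229 q [ 0.55  0.65  0.41  1.33 -0.    2.32]
shift mm [ 55.3 508.5   7. ]
turn deg (tool) [ 0.03  0.04 -0.02]
```

{"name": "drive_tool", "arguments": {
  "steps": [0.004,0.0365,0,0,0,0,1,0.004,0.0365,0,0,0,0,1,0.004,0.0365,0,0,0,0,1,0.004,0.0365,0,0,0,0,1,0.004,0.0365,0,0,0,0,1,0.004,0.0365,0,0,0,0,1,0.004,0.0365,0,0,0,0,1,0.004,0.0365,0,0,0,0,1]
}}

```text
clock: 32.53
eef_pos: [0.5534, 0.0617, 0.2153]
tool_rot: [0.995, -0.099, -0.002, 0.0]
ft_force: [0.4, 0.7, -0.3]
grip_width: 0.0229
```

{"name": "drive_tool", "arguments": {
  "steps": [0.004,0.0365,0,0,0,0,1,0.004,0.0365,0,0,0,0,1,0.004,0.0365,0,0,0,0,1,0.004,0.0365,0,0,0,0,1,0.004,0.0365,0,0,0,0,1,0.004,0.036,0,0,0,0,1,0,0,0,0,0,0,1,0,0,0,0,0,0,1]
}}

```text
clock: 33.2
eef_pos: [0.5343, -0.1573, 0.2154]
tool_rot: [0.995, -0.101, -0.002, -0.0]
ft_force: [0.5, 0.1, -0.2]
grip_width: 0.0232
```

{"name": "drive_tool", "arguments": {
  "steps": [0,0,0,0,0,0,1,0,0,0,0,0,0,1]
}}

```text
clock: 33.37
eef_pos: [0.5353, -0.1543, 0.2163]
tool_rot: [0.995, -0.098, -0.001, -0.0]
ft_force: [-0.4, 0.2, -0.4]
grip_width: 0.0227
```

```bash
python3 -c "
from h import *
go([.535,-.1536,.13],-11.3)"
```

```text
t 33.37 tcp [ 0.5353 -0.1543  0.2163] x-ang -11.24 z [-0.0019  0.001  -1.    ] F [-0.43  0.17 -0.38] w 0.0227 q [-0.28  0.4   0.    1.17  0.    1.49]
shift mm [-0.2 -0.6 86.3]
turn deg (tool) [-0.03  0.12  0.06]
```

{"name": "drive_tool", "arguments": {
  "steps": [-0.0005,-0.0005,0,0,0,0,1,0,0,0.025,0,0,0,1,0,0,0.02,0,0,0,1,0,0,0.006,0,0,0,1,0,0,0,0,0,0,1,0,0,0,0,0,0,1,0,0,0,0,0,0,1]
}}

```text
clock: 33.95
eef_pos: [0.5361, -0.1547, 0.1675]
tool_rot: [0.995, -0.098, 0.001, 0.0]
ft_force: [0.7, -0.4, -1.0]
grip_width: 0.0227
```

```bash
python3 pots.py 27|grep -v px;python3 -c "
import cv2
cv2.imwrite('pics/c27.png',cv2.resize(cv2.imread('pics/side27.png')[80:230,250:400],(600,600)))
from h import *
go([.535,-.1536,.13],-11.3)"
```

```text
t 34.05 tcp [ 0.5361 -0.155   0.1676] x-ang -11.31 z [ 2.6e-03 -8.0e-04 -1.0e+00] F [-0.71 -0.5  -1.88] w 0.0228 q [-0.28  0.45 -0.07  1.05 -0.    1.49]
t 34.05 tcp [ 0.5361 -0.155   0.1676] x-ang -11.31 z [ 2.6e-03 -8.0e-04 -1.0e+00] F [-0.71 -0.5  -1.88] w 0.0228 q [-0.28  0.45 -0.07  1.05 -0.    1.49]
shift mm [-1.5 -1.2 37.6]
turn deg (tool) [ 0.01 -0.16 -0.01]
```

View pics/c27.png

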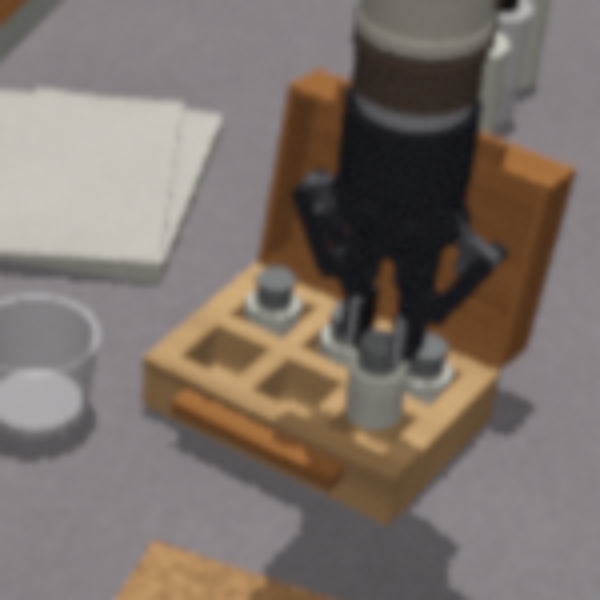

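{"name": "drive_tool", "arguments": {
  "steps": [-0.001,-0.001,0.004,0,0,0,1,0,0,0.006,0,0,0,1,0,0,0.006,0,0,0,1,0,0,0.006,0,0,0,1,0,0,0,0,0,0,1]
}}

```text
clock: 34.47
eef_pos: [0.5339, -0.1537, 0.1425]
tool_rot: [0.995, -0.099, -0.001, -0.0]
ft_force: [-0.0, 0.6, -0.4]
grip_width: 0.0231
```

{"name": "drive_tool", "arguments": {
  "steps": [0,0,0.005,0,0,0,1,0,0,0.005,0,0,0,1,0,0,0.003,0,0,0,1,0,0,0.0025,0,0,0,1,0,0,0,0,0,0,1,0,0,0,0,0,0,1]
}}

```text
clock: 34.97
eef_pos: [0.5341, -0.1538, 0.1298]
tool_rot: [0.995, -0.099, -0.0, 0.0]
ft_force: [-3.2, 1.2, 7.7]
grip_width: 0.023
```

{"name": "drive_tool", "arguments": {
  "steps": [0,0,0,0,0,0,0.3,0,0,0,0,0,0,0.1,0,0,0,0,0,0,0.1,0,0,0,0,0,0,0.1,0,0,0,0,0,0,0.1,0,0,-0.02,0,0,0,0.1,0,0,-0.03,0,0,0,0.1,0,0,-0.03,0,0,0,0]
}}

```text
clock: 35.63
eef_pos: [0.5335, -0.1535, 0.2083]
tool_rot: [0.995, -0.099, -0.002, -0.0]
ft_force: [0.8, 0.1, -0.9]
grip_width: 0.0423
```

```bash
python3 pots.py 28;python3 -c "
import cv2
cv2.imwrite('pics/c28.png',cv2.resize(cv2.imread('pics/side28.png')[80:230,250:400],(600,600)))
from h import *
go([.4686,.360,.2])"
```

```text
t 35.73 tcp [ 0.5374 -0.1546  0.2141] x-ang -11.32 z [ 0.0099 -0.0029 -0.9999] F [ 0.49 -0.34  1.18] w 0.0426 q [-0.28  0.4  -0.01  1.15 -0.    1.49]
side px [276. 367.] area 351 top 0.0571 ctr [0.4694 0.362  0.055 ]
top px [ 97. 287.] area 311 top 0.0585 ctr [0.4675 0.3591 0.0559]
t 35.73 tcp [ 0.5374 -0.1546  0.2141] x-ang -11.32 z [ 0.0099 -0.0029 -0.9999] F [ 0.49 -0.34  1.18] w 0.0426 q [-0.28  0.4  -0.01  1.15 -0.    1.49]
shift mm [-168.6 -491.1   11.9]
```

View pics/c28.png

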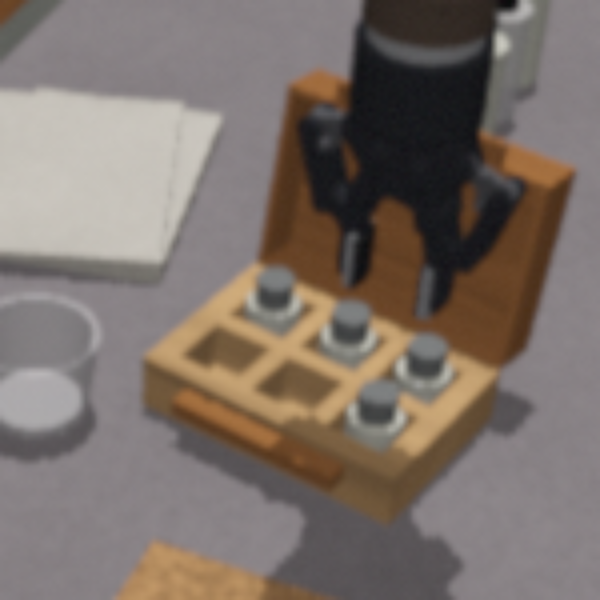

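{"name": "drive_tool", "arguments": {
  "steps": [-0.011,-0.033,0,0,0,0,-0.2,-0.011,-0.033,0,0,0,0,-0.2,-0.011,-0.033,0,0,0,0,-0.2,-0.011,-0.033,0,0,0,0,-0.2,-0.011,-0.033,0,0,0,0,-0.2,-0.011,-0.033,0,0,0,0,-0.2,-0.011,-0.033,0,0,0,0,-0.2,-0.011,-0.033,0,0,0,0,-0.2]
}}

```text
clock: 36.4
eef_pos: [0.4992, 0.1239, 0.2081]
tool_rot: [0.995, -0.099, -0.0, 0.0]
ft_force: [0.1, 0.5, -0.0]
grip_width: 0.0514
```

{"name": "drive_tool", "arguments": {
  "steps": [-0.011,-0.033,0,0,0,0,-0.2,-0.011,-0.033,0,0,0,0,-0.2,-0.011,-0.033,0,0,0,0,-0.2,-0.011,-0.033,0,0,0,0,-0.2,-0.011,-0.033,0,0,0,0,-0.2,-0.011,-0.033,0,0,0,0,-0.2,-0.011,-0.031,0,0,0,0,-0.2,0,0,0,0,0,0,-0.2]
}}

```text
clock: 37.07
eef_pos: [0.4681, 0.3676, 0.2077]
tool_rot: [0.995, -0.095, -0.0, -0.001]
ft_force: [0.8, -0.1, -0.4]
grip_width: 0.0511
```

{"name": "drive_tool", "arguments": {
  "steps": [0,0,0,0,0,0,-0.2,0,0,0,0,0,0,-0.2]
}}

```text
clock: 37.23
eef_pos: [0.469, 0.3617, 0.2077]
tool_rot: [0.995, -0.098, -0.001, 0.001]
ft_force: [0.5, -0.6, -0.8]
grip_width: 0.0511
```

```bash
python3 pots.py 29;python3 -c "
from h import *
go([.4686,.360,.116],-11.3)"
```

```text
t 37.33 tcp [0.4695 0.3608 0.2083] x-ang -11.41 z [-8.e-04 -1.e-03 -1.e+00] F [ 0.04 -0.08  0.1 ] w 0.0513 q [ 0.66  0.48  0.09  1.19 -0.    2.43]
side px [276. 367.] area 348 top 0.0573 ctr [0.4693 0.362  0.0548]
top px [ 97. 287.] area 309 top 0.0581 ctr [0.4674 0.359  0.056 ]
t 37.33 tcp [0.4695 0.3608 0.2083] x-ang -11.41 z [-8.e-04 -1.e-03 -1.e+00] F [ 0.04 -0.08  0.1 ] w 0.0513 q [ 0.66  0.48  0.09  1.19 -0.    2.43]
shift mm [-0.7  0.8 92.3]
turn deg (tool) [ 0.07  0.04 -0.11]
```

{"name": "drive_tool", "arguments": {
  "steps": [-0.0015,0.0015,0.025,0,0,0,-0.2,0,0,0.025,0,0,0,-0.2,0,0,0.022,0,0,0,-0.2,0,0,0.02,0,0,0,-0.2,0,0,0,0,0,0,-0.2,0,0,0,0,0,0,-0.2,0,0,0,0,0,0,1,0,0,0,0,0,0,1]
}}

```text
clock: 38.0
eef_pos: [0.4689, 0.3612, 0.1186]
tool_rot: [0.995, -0.099, 0.001, -0.001]
ft_force: [-0.5, -0.1, 0.3]
grip_width: 0.0281
```

{"name": "drive_tool", "arguments": {
  "steps": [0,0,0,0,0,0,1,0,0,0,0,0,0,1,0,0,0,0,0,0,1,0,0,0,0,0,0,1,0,0,0,0,0,0,1,0,0,0,0,0,0,1]
}}

```text
clock: 38.5
eef_pos: [0.4689, 0.3615, 0.119]
tool_rot: [0.995, -0.099, 0.002, -0.001]
ft_force: [0.8, -1.5, 6.4]
grip_width: 0.0233
```

{"name": "drive_tool", "arguments": {
  "steps": [0,0,-0.015,0,0,0,1,0,0,-0.025,0,0,0,1,0,0,-0.03,0,0,0,1,0,0,-0.03,0,0,0,1,0,0,0,0,0,0,1,0,0,0,0,0,0,1]
}}

```text
clock: 39.0
eef_pos: [0.4688, 0.3618, 0.2196]
tool_rot: [0.995, -0.099, 0.002, -0.002]
ft_force: [0.0, -0.1, -0.5]
grip_width: 0.0227
```

```bash
python3 pots.py 30;python3 -c "
from h import *
go([.5899,-.1645,.21],-11.3)"
```

```text
t 39.1 tcp [0.4673 0.3606 0.2162] x-ang -11.32 z [-7.e-04 -5.e-04 -1.e+00] F [-0.12 -0.38 -0.37] w 0.0229 q [0.66 0.47 0.1  1.21 0.   2.43]
t 39.1 tcp [0.4673 0.3606 0.2162] x-ang -11.32 z [-7.e-04 -5.e-04 -1.e+00] F [-0.12 -0.38 -0.37] w 0.0229 q [0.66 0.47 0.1  1.21 0.   2.43]
shift mm [223.3 490.8   6.4]
turn deg (tool) [ 0.03  0.03 -0.02]
```

View pics/b30.png

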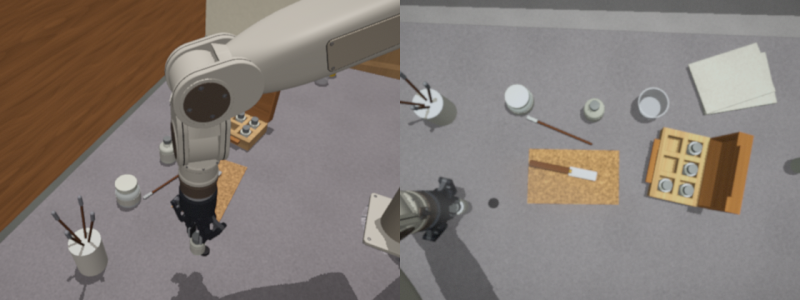

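{"name": "drive_tool", "arguments": {
  "steps": [0.014,0.031,0,0,0,0,1,0.014,0.031,0,0,0,0,1,0.014,0.031,0,0,0,0,1,0.014,0.031,0,0,0,0,1,0.014,0.031,0,0,0,0,1,0.014,0.031,0,0,0,0,1,0.014,0.031,0,0,0,0,1,0.014,0.031,0,0,0,0,1]
}}

```text
clock: 39.77
eef_pos: [0.5278, 0.0939, 0.2148]
tool_rot: [0.995, -0.099, -0.002, 0.001]
ft_force: [1.1, -0.6, -1.3]
grip_width: 0.023
```

{"name": "drive_tool", "arguments": {
  "steps": [0.014,0.031,0,0,0,0,1,0.014,0.031,0,0,0,0,1,0.014,0.031,0,0,0,0,1,0.014,0.031,0,0,0,0,1,0.014,0.031,0,0,0,0,1,0.014,0.031,0,0,0,0,1,0.014,0.031,0,0,0,0,1,0.014,0.026,0,0,0,0,1]
}}

```text
clock: 40.43
eef_pos: [0.5898, -0.1666, 0.2145]
tool_rot: [0.995, -0.099, -0.002, -0.0]
ft_force: [0.1, 1.2, -0.9]
grip_width: 0.0227
```

{"name": "drive_tool", "arguments": {
  "steps": [0,0,0,0,0,0,1,0,0,0,0,0,0,1,0,0,0,0,0,0,1]
}}

```text
clock: 40.68
eef_pos: [0.5899, -0.1642, 0.2148]
tool_rot: [0.995, -0.099, -0.002, -0.001]
ft_force: [0.3, -0.6, -1.3]
grip_width: 0.0228
```

```bash
python3 -c "
from h import *
go([.5899,-.1635,.129],-11.3)"
```

```text
t 40.68 tcp [ 0.5899 -0.1642  0.2148] x-ang -11.35 z [-0.0037  0.0014 -1.    ] F [ 0.33 -0.57 -1.32] w 0.0228 q [-0.27  0.51  0.17  1.23  0.    1.5 ]
shift mm [ 0.2 -0.6 85.8]
turn deg (tool) [-0.04  0.22 -0.05]
```

{"name": "drive_tool", "arguments": {
  "steps": [0,-0.0005,0,0,0,0,1,0,0,0.025,0,0,0,1,0,0,0.02,0,0,0,1,0,0,0.005,0,0,0,1,0,0,0,0,0,0,1,0,0,0,0,0,0,1,0,0,0,0,0,0,1]
}}

```text
clock: 41.27
eef_pos: [0.5918, -0.1637, 0.1682]
tool_rot: [0.995, -0.098, 0.001, 0.0]
ft_force: [-0.2, -0.0, -1.0]
grip_width: 0.0227
```

```bash
python3 pots.py 31|grep -v px;python3 -c "
import cv2
cv2.imwrite('pics/c31.png',cv2.resize(cv2.imread('pics/side31.png')[80:230,250:400],(600,600)))
from h import *
go([.5899,-.1635,.129],-11.3)"
```

```text
t 41.37 tcp [ 0.5919 -0.164   0.1683] x-ang -11.3 z [ 2.8e-03 -8.0e-04 -1.0e+00] F [-0.05 -0.54  0.16] w 0.0229 q [-0.27  0.55  0.1   1.12  0.    1.5 ]
t 41.37 tcp [ 0.5919 -0.164   0.1683] x-ang -11.3 z [ 2.8e-03 -8.0e-04 -1.0e+00] F [-0.05 -0.54  0.16] w 0.0229 q [-0.27  0.55  0.1   1.12  0.    1.5 ]
shift mm [-2.2 -0.2 39.3]
turn deg (tool) [ 0.01 -0.16 -0.  ]
```

View pics/c31.png

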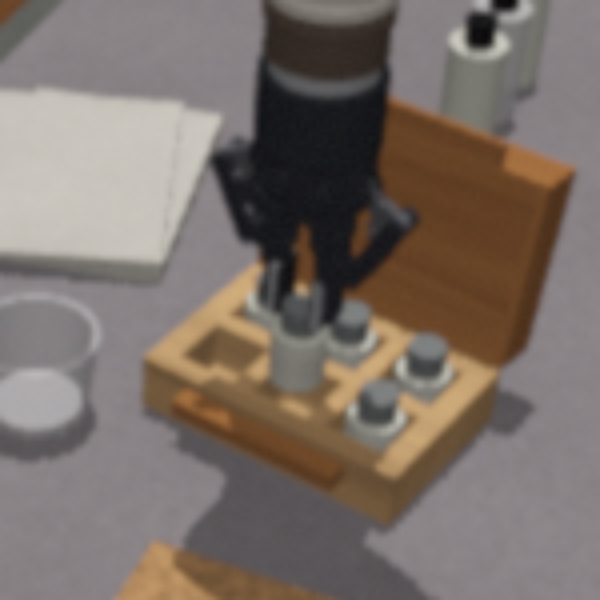

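{"name": "drive_tool", "arguments": {
  "steps": [-0.0015,0,0.004,0,0,0,1,0,0,0.006,0,0,0,1,0,0,0.006,0,0,0,1,0,0,0.006,0,0,0,1,0,0,0,0,0,0,1]
}}

```text
clock: 41.78
eef_pos: [0.5884, -0.1636, 0.1426]
tool_rot: [0.995, -0.099, -0.002, -0.0]
ft_force: [-0.7, -0.8, 0.4]
grip_width: 0.0228
```

{"name": "drive_tool", "arguments": {
  "steps": [0,0,0.006,0,0,0,1,0,0,0.005,0,0,0,1,0,0,0.004,0,0,0,1,0,0,0.0025,0,0,0,1,0,0,0,0,0,0,1,0,0,0,0,0,0,1]
}}

```text
clock: 42.28
eef_pos: [0.5894, -0.1639, 0.129]
tool_rot: [0.995, -0.099, 0.0, 0.0]
ft_force: [-4.6, 0.6, 9.4]
grip_width: 0.0232
```

Seated. Release and rise, then look at everything.

{"name": "drive_tool", "arguments": {
  "steps": [0,0,0,0,0,0,0.3,0,0,0,0,0,0,0.1,0,0,0,0,0,0,0.1,0,0,0,0,0,0,0.1,0,0,0,0,0,0,0.1,0,0,-0.02,0,0,0,0.1,0,0,-0.03,0,0,0,0.1,0,0,-0.03,0,0,0,0]
}}

```text
clock: 42.95
eef_pos: [0.5887, -0.1635, 0.2065]
tool_rot: [0.995, -0.099, -0.002, -0.0]
ft_force: [0.6, 0.4, 0.4]
grip_width: 0.0428
```

{"name": "drive_tool", "arguments": {
  "steps": [-0.025,-0.025,-0.02,0,0,0,0.3,-0.025,-0.025,-0.02,0,0,0,0.6,-0.025,-0.025,0,0,0,0,1,-0.03,0,0,0,0,0,1,-0.03,0,0,0,0,0,1,-0.03,0,0,0,0,0,1,-0.03,0,0,0,0,0,1,0,0,0,0,0,0,1]
}}

```text
clock: 43.62
eef_pos: [0.407, -0.0508, 0.2462]
tool_rot: [0.995, -0.098, -0.003, -0.0]
ft_force: [-0.4, 0.1, -0.2]
grip_width: -0.0003
```

```bash
python3 pots.py 32;python3 - <<'E'
from h import *
a=cv2.imread('pics/side32.png')[130:310,230:430]; b=cv2.imread('pics/top32.png')[150:310,160:460]
cv2.imwrite('pics/c32.png',np.hstack([cv2.resize(a,(330,297)),cv2.resize(b,(557,297))])[:,:800])
for n in("side","top"):
    p=cv2.imread(f"pics/{n}32.png"); W=cloud(n,np.load(f"{n}32_d.npy")); hsv=cv2.cvtColor(p,cv2.COLOR_BGR2HSV)
    inm=(abs(W[...,0]-.56)<.09)&(W[...,1]>-.03)&(W[...,1]<.26)
    for nm,m in (("handle",inm&(W[...,2]>.017)&(W[...,2]<.03)),("blade",inm&(hsv[...,1]<70)&(W[...,2]>.008)&(W[...,2]<.017))):
        k,l,s,c=cv2.connectedComponentsWithStats(m.astype(np.uint8)); i=1+s[1:,4].argmax(); q=W[l==i]
        r=cv2.minAreaRect((q[:,:2]*1000).astype(np.float32)); print(n,nm,c[i],s[i,4],r,cv2.boxPoints(r).round(0).tolist(),np.percentile(q[:,2],[5,50,95]))
    if n=="top":
        c=np.array([.5834,-.193]); th=np.radians(-11.3); ax=np.array([np.cos(th),np.sin(th)]); ay=np.array([-np.sin(th),np.cos(th)])
        m=(W[...,2]>.054)&(W[...,2]<.085)&(abs((W[...,:2]-c)@ay)<.06)&(abs((W[...,:2]-c)@ax)<.09)
        k,l,s,_=cv2.connectedComponentsWithStats(m.astype(np.uint8))
        for i in range(1,k):
            if s[i,4]>40:
                q=W[l==i]; x=(q[:,:2]-c); print("seated",(x@ax).mean().round(4),(x@ay).mean().round(4),"top",np.percentile(q[:,2],[50,97]).round(4))
E
```

```text
t 43.72 tcp [ 0.4124 -0.0518  0.2475] x-ang -11.31 z [ 9.e-04 -2.e-04 -1.e+00] F [-0.27  0.37 -0.33] w 0.0001 q [-0.12  0.11 -0.31  1.15 -0.    1.64]
side handle [272.1971831  273.30704225] 355 ((575.94873046875, 157.029541015625), (115.02359771728516, 19.037036895751953), 79.61295318603516) [[556.0, 102.0], [575.0, 99.0], [596.0, 212.0], [577.0, 215.0]] [0.0180223  0.02090711 0.02340102]
side blade [297.316 248.272] 250 ((560.5790405273438, 68.92884826660156), (76.30794525146484, 25.01898956298828), 81.23147583007812) [[542.0, 33.0], [567.0, 29.0], [579.0, 105.0], [554.0, 109.0]] [0.01058828 0.01330119 0.0158971 ]
top handle [209.2886406  233.50651769] 537 ((573.8628540039062, 154.17770385742188), (117.95841979980469, 17.856430053710938), 79.961669921875) [[555.0, 98.0], [572.0, 95.0], [593.0, 211.0], [575.0, 214.0]] [0.01847246 0.02162975 0.02469588]
top blade [255.92533937 243.05882353] 442 ((559.508056640625, 67.11709594726562), (75.7772445678711, 25.643192291259766), 79.96172332763672) [[540.0, 32.0], [566.0, 28.0], [579.0, 102.0], [553.0, 107.0]] [0.01152197 0.01394599 0.016206  ]
seated 0.0556 -0.0277 top [0.0662 0.0689]
seated -0.0017 0.0287 top [0.066  0.0688]
seated -0.003 -0.0271 top [0.0661 0.0688]
seated -0.0589 0.0299 top [0.0659 0.0691]
seated -0.0589 -0.0275 top [0.0659 0.0691]
```

View pics/c32.png

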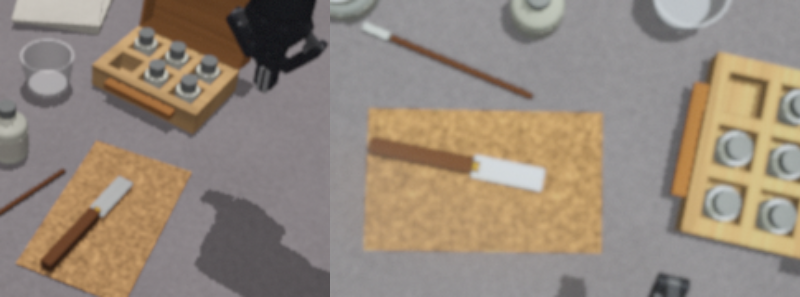

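```bash
python3 -c "
from h import *
go([.552,-.354,.285],-11.3)
W=cloud('top',np.load('top32_d.npy')); c=np.array([.5834,-.193]); th=np.radians(-11.3); ax=np.array([np.cos(th),np.sin(th)]); ay=np.array([-np.sin(th),np.cos(th)])
x=(W[...,:2]-c)@ax; y=(W[...,:2]-c)@ay; m=(abs(x)<.09)&(y<-.06)&(y>-.2)&(W[...,2]>.1); print('lid y range',np.percentile(y[m],[1,99]),'z max',np.percentile(W[m][:,2],99))
m=(abs(x)<.12)&(y<-.135)&(y>-.25)&(W[...,2]>.02); print('behind',m.sum())"
```

```text
t 43.72 tcp [ 0.4124 -0.0518  0.2475] x-ang -11.31 z [ 9.e-04 -2.e-04 -1.e+00] F [-0.27  0.37 -0.33] w 0.0001 q [-0.12  0.11 -0.31  1.15 -0.    1.64]
shift mm [196.2 269.  -37.3]
turn deg (tool) [-0.   -0.05 -0.01]
lid y range [-0.1272982  -0.08782856] z max 0.18320084866070302
behind 0
```

{"name": "drive_tool", "arguments": {
  "steps": [0,0,-0.019,0,0,0,1,0,0,-0.019,0,0,0,1,0.0196,0.027,0,0,0,0,1,0.0196,0.027,0,0,0,0,1,0.0196,0.027,0,0,0,0,1,0.0196,0.027,0,0,0,0,1,0.0196,0.027,0,0,0,0,1,0.0196,0.027,0,0,0,0,1]
}}

```text
clock: 44.38
eef_pos: [0.4984, -0.2363, 0.285]
tool_rot: [0.995, -0.099, 0.001, 0.0]
ft_force: [0.6, 1.8, 0.0]
grip_width: -0.0001
```

{"name": "drive_tool", "arguments": {
  "steps": [0.0196,0.027,0,0,0,0,1,0.0196,0.027,0,0,0,0,1,0.0196,0.027,0,0,0,0,1,0.0196,0.027,0,0,0,0,1,0,0,0,0,0,0,1,0,0,0,0,0,0,1,0,0,0,0,0,0,1]
}}

```text
clock: 44.97
eef_pos: [0.5526, -0.3555, 0.284]
tool_rot: [0.995, -0.099, -0.001, -0.0]
ft_force: [0.4, -0.6, -0.7]
grip_width: -0.0001
```

```bash
python3 crop.py 33; python3 -c "
from h import *
go([.552,-.354,.198],-11.3)"
```

```text
t 44.97 tcp [ 0.5526 -0.3555  0.284 ] x-ang -11.35 z [-9.e-04  1.e-03 -1.e+00] F [ 0.37 -0.6  -0.66] w -0.0001 q [-0.57  0.57  0.46  1.45  0.    1.2 ]
t 45.07 tcp [ 0.5524 -0.3545  0.2854] x-ang -11.28 z [ 2.e-04  1.e-04 -1.e+00] F [ 0.25 -0.5  -0.27] w 0.0001 q [-0.57  0.57  0.45  1.45  0.    1.2 ]
shift mm [-0.5 -0.4 87.4]
turn deg (tool) [-0.01 -0.01  0.02]
```

View pics/c33.png

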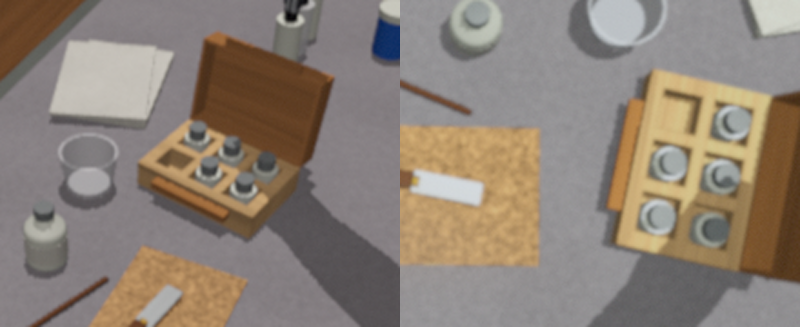

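{"name": "drive_tool", "arguments": {
  "steps": [0,0,0.03,0,0,0,1,0,0,0.03,0,0,0,1,0,0,0.025,0,0,0,1,0,-0.012,0,0,0,0,1,0,-0.012,0,0,0,0,1,0,-0.01,0,0,0,0,1,0,-0.01,0,0,0,0,1,0,0,0,0,0,0,1]
}}

```text
clock: 45.73
eef_pos: [0.5627, -0.3098, 0.2034]
tool_rot: [0.995, -0.097, 0.002, 0.001]
ft_force: [-0.4, 0.6, 0.2]
grip_width: 0.0001
```

{"name": "drive_tool", "arguments": {
  "steps": [0,-0.01,0,0,0,0,1,0,-0.01,0,0,0,0,1,0,-0.01,0,0,0,0,1,0,0,0,0,0,0,1]
}}

```text
clock: 46.07
eef_pos: [0.568, -0.2813, 0.2021]
tool_rot: [0.995, -0.098, 0.002, 0.0]
ft_force: [-0.6, 0.7, 0.4]
grip_width: 0.0002
```

```bash
python3 crop.py 34
```

```text
t 46.07 tcp [ 0.568  -0.2813  0.2021] x-ang -11.23 z [ 3.4e-03 -8.0e-04 -1.0e+00] F [-0.59  0.7   0.36] w 0.0002 q [-0.46  0.56  0.21  1.22  0.    1.31]
```

View pics/c34.png

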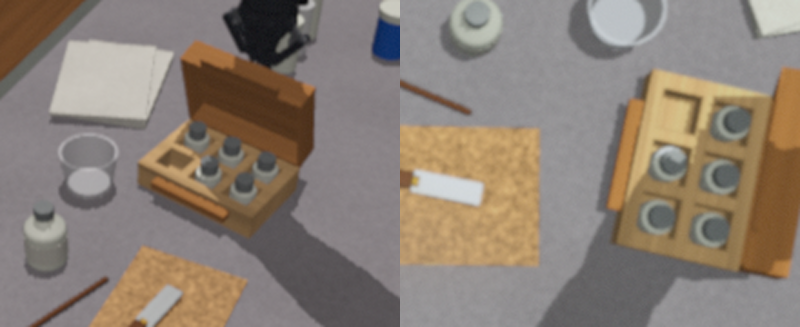

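Lid is moving forward gently. Continue.

{"name": "drive_tool", "arguments": {
  "steps": [0,-0.01,0,0,0,0,1,0,-0.01,0,0,0,0,1,0,-0.01,0,0,0,0,1,0,-0.01,0,0,0,0,1,0,-0.008,0,0,0,0,1,0,0,0,0,0,0,1]
}}

```text
clock: 46.67
eef_pos: [0.5764, -0.233, 0.1997]
tool_rot: [0.995, -0.097, -0.001, -0.001]
ft_force: [0.3, -0.3, -0.1]
grip_width: 0.0001
```

```bash
python3 crop.py 35
```

```text
t 46.67 tcp [ 0.5764 -0.233   0.1997] x-ang -11.17 z [-0.001   0.0019 -1.    ] F [ 0.25 -0.34 -0.14] w 0.0001 q [-0.38  0.54  0.18  1.21  0.    1.38]
```

View pics/c35.png

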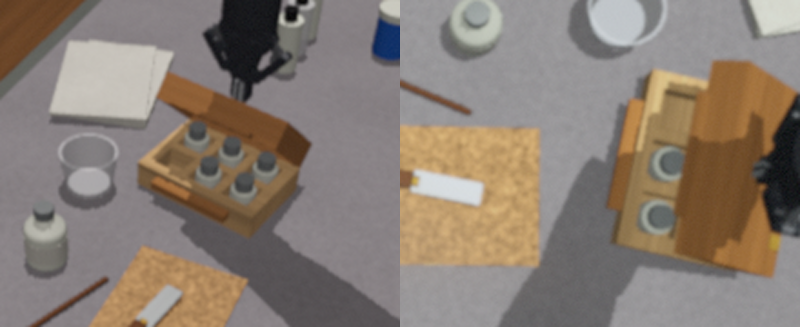

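{"name": "drive_tool", "arguments": {
  "steps": [0,-0.009,0,0,0,0,1,0,-0.009,0,0,0,0,1,0,-0.008,0,0,0,0,1,0,-0.007,0,0,0,0,1,0,0,0,0,0,0,1,0,0,0,0,0,0,1]
}}

```text
clock: 47.27
eef_pos: [0.5828, -0.2024, 0.2002]
tool_rot: [0.995, -0.098, -0.0, -0.0]
ft_force: [-0.5, 0.7, -1.1]
grip_width: 0.0002
```

```bash
python3 crop.py 36
```

```text
t 47.27 tcp [ 0.5828 -0.2024  0.2002] x-ang -11.25 z [ 0.e+00  3.e-04 -1.e+00] F [-0.5   0.75 -1.1 ] w 0.0002 q [-0.33  0.53  0.16  1.2   0.    1.43]
```

View pics/c36.png

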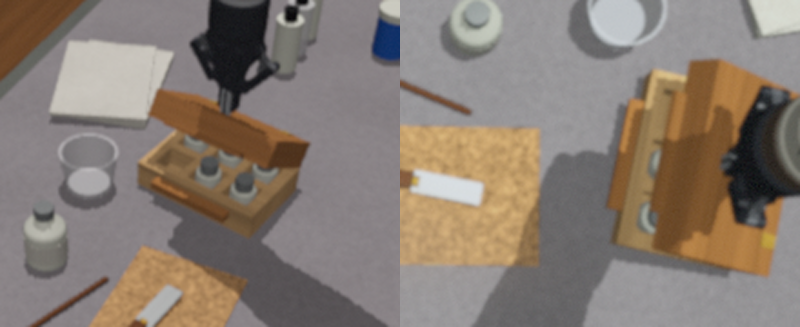

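{"name": "drive_tool", "arguments": {
  "steps": [0,0,-0.015,0,0,0,1,0,-0.01,0,0,0,0,1,0,-0.01,0,0,0,0,1,0,0,0.012,0,0,0,1,0,0,0.012,0,0,0,1,0,0,0.01,0,0,0,1,0,0,0.01,0,0,0,1,0,0,0,0,0,0,1]
}}

```text
clock: 48.03
eef_pos: [0.5853, -0.1827, 0.1682]
tool_rot: [0.995, -0.098, -0.002, -0.0]
ft_force: [-1.9, 1.0, -0.5]
grip_width: 0.0
```

{"name": "drive_tool", "arguments": {
  "steps": [0,0,0.006,0,0,0,1,0,0,0.006,0,0,0,1,0,0,0.004,0,0,0,1,0,0,0,0,0,0,1,0,0,0,0,0,0,1]
}}

```text
clock: 48.45
eef_pos: [0.5864, -0.1837, 0.1549]
tool_rot: [0.995, -0.099, -0.0, 0.0]
ft_force: [0.3, 0.3, 0.6]
grip_width: 0.0001
```

```bash
python3 crop.py 37
```

```text
t 48.45 tcp [ 0.5864 -0.1837  0.1549] x-ang -11.34 z [-7.e-04 -1.e-04 -1.e+00] F [0.3  0.25 0.56] w 0.0001 q [-0.3   0.56  0.09  1.1  -0.    1.47]
```

View pics/c37.png

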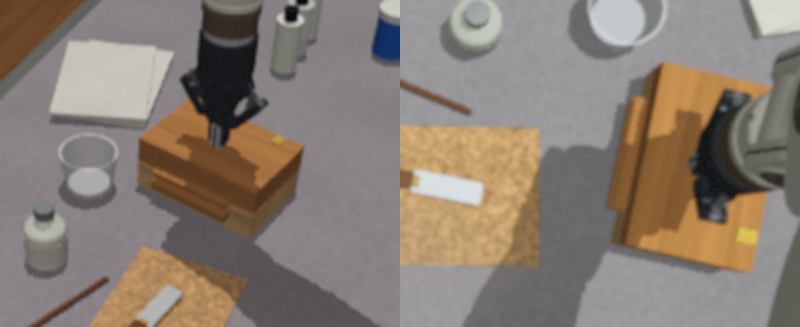

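{"name": "drive_tool", "arguments": {
  "steps": [0,0,0.002,0,0,0,1,0,0,0.002,0,0,0,1,0,0,0,0,0,0,1,0,0,0,0,0,0,1]
}}

```text
clock: 48.88
eef_pos: [0.5869, -0.1837, 0.1517]
tool_rot: [0.995, -0.099, 0.001, 0.0]
ft_force: [-0.4, 0.2, 3.1]
grip_width: -0.0002
```

{"name": "drive_tool", "arguments": {
  "steps": [0,0,0.001,0,0,0,1,0,0,0.001,0,0,0,1,0,0,0,0,0,0,1,0,0,0,0,0,0,1]
}}

```text
clock: 49.22
eef_pos: [0.5869, -0.1837, 0.1516]
tool_rot: [0.995, -0.099, 0.001, 0.0]
ft_force: [-3.5, 1.2, 12.5]
grip_width: 0.0001
```

Hard stop at tip height 79 mm: shut. Retreat and check.

{"name": "drive_tool", "arguments": {
  "steps": [0,0,-0.02,0,0,0,1,0,0,-0.03,0,0,0,1,0,0,-0.03,0,0,0,1,-0.03,0,-0.02,0,0,0,1,-0.035,0,0,0,0,0,1,-0.035,0,0,0,0,0,1,-0.035,0,0,0,0,0,1,-0.035,0,0,0,0,0,1]
}}

```text
clock: 49.88
eef_pos: [0.418, -0.1498, 0.2489]
tool_rot: [0.995, -0.099, -0.0, 0.0]
ft_force: [0.2, -0.8, 0.0]
grip_width: -0.0
```

{"name": "drive_tool", "arguments": {
  "steps": [-0.03,0,0,0,0,0,1,-0.03,0,0,0,0,0,1,0,0,0,0,0,0,1,0,0,0,0,0,0,1]
}}

```text
clock: 50.22
eef_pos: [0.3597, -0.1381, 0.2493]
tool_rot: [0.995, -0.099, 0.0, 0.0]
ft_force: [1.1, 0.5, 0.0]
grip_width: 0.0
```

```bash
python3 pots.py 38; python3 m0.py 38 | grep -E "lid|cork \[2|top px|side px" | cut -c1-330; python3 - <<'E'
from h import *
W=cloud('top',np.load('top38_d.npy')); c=np.array([.5834,-.193]); th=np.radians(-11.3); ax=np.array([np.cos(th),np.sin(th)]); ay=np.array([-np.sin(th),np.cos(th)])
x=(W[...,:2]-c)@ax; y=(W[...,:2]-c)@ay; m=(abs(x)<.085)&(abs(y)<.058)&(W[...,2]>.06)
A=np.c_[x[m],y[m],np.ones(m.sum())]; f=np.linalg.lstsq(A,W[m][:,2],rcond=None)[0]; print("lid plane slope y deg",np.degrees(np.arctan(f[1])),"z",f[2])
E
```

```text
t 50.32 tcp [ 0.3619 -0.1387  0.2496] x-ang -11.33 z [ 1.8e-03 -7.0e-04 -1.0e+00] F [-0.04 -0.06  0.15] w -0.0001 q [-0.37  0.05 -0.36  1.15  0.    1.4 ]
side px [77. 49.] area 4264 top 0.1071 ctr [ 1.5821 -0.4119  0.1055] med [ 1.5824 -0.3485  0.1056] hue [ 13. 162.  98.]
side px [524.  45.] area 1639 top 0.1077 ctr [ 0.2226 -1.1319  0.1058] med [ 0.2164 -1.1333  0.1062] hue [ 15. 125.  98.]
side px [374.  90.] area 739 top 0.109 ctr [ 0.6015 -0.5983  0.1065] med [ 0.6009 -0.5898  0.1079] hue [ 26.  16. 114.]
side px [468.  89.] area 284 top 0.0859 ctr [ 0.3383 -0.7216  0.0836] med [ 0.3436 -0.7475  0.0833] hue [ 24.  23. 120.]
side px [420.  90.] area 113 top 0.085 ctr [ 0.4713 -0.6647  0.0823] med [ 0.4721 -0.6634  0.0825] hue [102.  18. 100.]
side px [330. 168.] area 3860 top 0.0809 ctr [ 0.5859 -0.1899  0.0785] med [ 0.582  -0.1869  0.0784] hue [ 14. 155. 162.]
side px [258. 167.] area 608 top 0.0609 ctr [ 0.7536 -0.1134  0.0585] med [ 0.7543 -0.1152  0.0584] hue [160.   6. 130.]
side px [234. 207.] area 549 top 0.0906 ctr [0.7339 0.0447 0.0889] med [0.7325 0.0458 0.0893] hue [ 
[... 1318 characters left out ...]
936  0.0795] med [ 0.5821 -0.1935  0.0793] hue [ 16. 155. 183.]
top px [557. 230.] area 64 top 0.0441 ctr [ 0.5987 -0.5197  0.0417] med [ 0.5985 -0.5194  0.0411] hue [45. 19. 93.]
top cork [260. 237.] 4669 ((552.4723510742188, 90.95123291015625), (244.20262145996094, 143.4768524169922), 89.89707946777344) [0.0011 0.004  0.0071]
top lid [397. 232.] 7218 ((583.5930786132812, -193.84304809570312), (131.0733642578125, 190.1552276611328), 78.47332763671875) [0.0766 0.0792 0.0818] [[477.29998779296875, -239.10000610351562], [663.7000122070312, -277.1000061035156], [689.7999877929688, -148.60000610351562], [503.5, -110.5999984741211]]
lid plane slope y deg -0.17272467300627997 z 0.07925969134119536
```

View pics/b38.png

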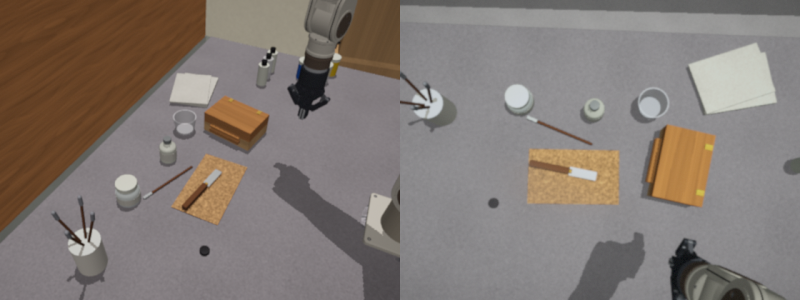

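```bash
python3 -c "
from workcell import job_done
print(job_done())"
```

```text
the job is handed in; nothing more can be done
None
```

The job is handed in at about 50 s on the robot's clock, of the 210 s allowed. I pried the lid up with the knife blade in the slot under the lip and pushed it with the blade to its stop. I laid the knife on the mat and stood the four loose pots in pockets 0, 1, 3 and 4. The pot already in pocket 2 stayed where it was. I then pushed the lid shut with the closed fingertips.

**Last checks:**
- **Pots:** before closing, all five stood upright with tops at 66 mm, within about 3 mm of their pocket centres.
- **Lid:** its top measures 79 mm, with a slope of about 0.2° against the 0° of a fully shut lid. It met a hard stop when pressed.
- **Bystanders:** the white bottle and clear tub are where they started, to within the camera noise.
- **Knife:** it was knocked about 2 cm along the mat while I was carrying the last pot. It still lies flat and wholly on the mat, but the handle end is only about 3 mm from the edge. I left it there.
- **Disagreement:** the two cameras differed steadily by 2–3 mm, so I worked with a value between them.

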